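# Stow the polish tins under the caddy's spring-pinned keeper

## Robot

A 6-joint arm with a two-finger parallel gripper is mounted at the origin on the work surface. World frame = base frame: x ahead of the robot, y to its left, z up, the work surface at z = 0. Lengths are in mm, angles in rad, forces in N, time in s.
With the tool pointing down it reaches from about 400 to 925 mm from the base axis. Payload 12.5 kg.
Tool frame: the origin (TCP) lies on the centre line of the jaws, within the pads' length; the fingertips stand 19 mm ahead of it and the grasp point (between the pads) is the TCP; y points along the fingers, x is the direction in which the jaws open and shut, and the axes are right-handed (so a half turn about y gives the same grasp; the last joint's range is limited). The gripper opens to 95 mm and grips with 3 to 60 N. Pads are 20 mm wide; open, the fingers measure 119 mm over their backs; the gripper's body (75 mm by 180 mm) begins 59 mm behind the grasp point.
Start: joints at [1.094, 0.491, 1.559, -0, 1.092, -0.106], TCP at [226.46, 582.547, 233.661] pointing down, gripper open.
Joint ranges: [-3.1, 3.1], [-0.84, 2.19], [0.05, 2.79], [-1.13, 4.28], [0.06, 2.93], [-2.69, 2.69]. Speed limits (rad/s): [2.22, 2.22, 2.79, 3.14, 3.14, 3.14].

## Interface

Orientations are given as [roll, pitch, yaw] about the fixed x, y, z axes, in that order (R = Rz(yaw) Ry(pitch) Rx(roll)).
In Python, from cell import env gives the robot as it stands. The module is installed in compiled form; this text tells all that it offers.
- The arm moves only by the tool move_arm, never from a script. Its argument "rows" is a list of rows, each an object of numbers: "tx", "ty", "tz": the shift along the tool's x, y, z in cm; "rx", "ry", "rz": the turn, a rotation vector about the tool's x, y, z in rad; "grip": the opening in per cent of the stroke, from 0 (shut) to 100 (fully open). In form: [{"tx": .., "ty": .., "tz": .., "rx": .., "ry": .., "rz": .., "grip": ..}, ...]. A call has 1 to 10 rows; each row shifts and turns the commanded pose from where the row before left it, along the tool's axes as they then stand; what a row does not reach is not made up. A row lasts 1/12 s, in which the tool goes at most 41.7 mm and 7.16 degrees, less where a joint would pass 70% of its speed; a pose out of reach is approached as far as the arm can. A call is refused whole if a number of a shift passes 4.17 or a number of a turn 0.125, either way. A call with a gripper value outside its range is refused whole. The fingers move at their own pace and stop on an object; the grip force is fixed at half the most. Time passes only in rows, so rows that do not move let the fingers close. It gives the time, the measured TCP pose, the force and the opening at its end, in the units of the state.
- env.state(): the state, without advancing time (a new reading comes with each control period).
- env.read_camera(name): name is "side" or "top" or "wrist"; returns (picture, depth): 420x560x3 uint8, blue, green, red; 420x560 float32, mm along the optical axis (not along the pixel's ray), 0 where there is no reading.
- env.calibration(name): a dict with "vertical_fov" (degrees; the focal length in pixels is half the picture's height over the tangent of half this angle, whatever the lens; pixels are square), "cx", "cy" (the principal point, pixels), "eye" and "rotation" of the camera in the world. Camera axes: x right, y up, looking along -z (the intrinsics and any distortion apply to the point x, -y, -z); pixel columns grow to the right and rows downward; lengths in mm; the calibration is good to about 2 mm. The wrist camera is an equidistant fisheye: a pixel r from the principal point sees the ray r / f radians off the axis. A picture is of the moment at which its call begins: read the wrist's pose just before it. calibration takes no time and is no camera call; for the wrist camera it gives the pose at the moment of the call.
- env.job_done(): hands the job in, once; it reports no verdict.
The state is a dict: "t": time; "joints": joint angles; "qvel": joint speeds; "tau": joint torques, N m; "eef_pos": TCP position; "tcp_rot": TCP orientation; "ft_force": force on the tool from outside, world axes, zero at the start; "moment": the same for the moment, N m; "opening": opening from 0.0 (shut) to 1.0 (fully open).
Only numpy, scipy, OpenCV 4.12 (cv2) and the standard library are available. Lean on these libraries where they do the work, as an engineer would, in place of code of your own. Each camera call takes 0.05 s, during which the arm holds its last target.

## Task

Open the polish caddy by pressing its red spring pin flush and sliding the square tube, with its brass keeper bar, away until the pin snaps out in the next hole; then stand every polish tin that is on the bench upright in a pocket of its own, its lid pressed fully home. When all are in, press the pin again and slide the tube back until the pin snaps out in the first hole, with the bar over the tins. Leave the boot trees, tray and shoehorn where they are.

Things in the scene. Friction and masses are not known exactly. Their poses are not given: they have to be found in the camera images.
- caddy: Fixed birch caddy; place and yaw vary. Origin on the bench under the middle of its row of five pockets, z up, x roughly away from the robot, y along the row (67 x 309 mm outside). Pocket walls are 4 mm thick and 10 mm high. Past the +y end a square tube runs along x at y = +213 mm; 46 mm is free between row and tube, more beyond it. A bracket 50 mm high holds its far end at x = +138 mm.
- pocket0 (a point): centre of the floor of pocket 0, 59 x 57 mm inside, floor 4 mm above the bench; pockets 0 to 4 run from the caddy's -y end to its +y end (tube end)
- pocket1 (a point): centre of the floor of pocket 1, 59 x 57 mm inside, floor 4 mm above the bench; pockets 0 to 4 run from the caddy's -y end to its +y end (tube end)
- pocket2 (a point): centre of the floor of pocket 2, 59 x 57 mm inside, floor 4 mm above the bench; pockets 0 to 4 run from the caddy's -y end to its +y end (tube end)
- pocket3 (a point): centre of the floor of pocket 3, 59 x 57 mm inside, floor 4 mm above the bench; pockets 0 to 4 run from the caddy's -y end to its +y end (tube end)
- pocket4 (a point): centre of the floor of pocket 4, 59 x 57 mm inside, floor 4 mm above the bench; pockets 0 to 4 run from the caddy's -y end to its +y end (tube end)
- pin_axis (a point): fixed point on the axis of the square tube at the spring pin, 33 mm above the bench: jaws closing here across the tube (along the caddy's y) squeeze the pin flush. The tube is 26 x 26 mm aluminium, from 20 to 46 mm above the bench; at home it spans caddy x = -80 to +55 mm. The keeper's 16 mm wide arm joins it 45 mm to the +x side of its first hole.
- keeper (a joint): slide of the outer square tube and the brass keeper bar fixed to it, in m along the caddy's +x. 0 = home, first hole: the bar, 20 mm wide, lies over the middle of the pockets (41 to 45 mm above the bench). 0.064 = next hole: the bar's near edge is 54 mm past the pocket centres. Stops at 0 and 0.066; 1 mm play in each hole; friction 1.5 N. Locked in either hole while the pin is out.
- pin (a joint): travel of the red spring pin (10 mm across), in m pressed inward (caddy -y). It sits on the fixed inner tube and stays put along x. 0 = out, 6 mm proud of the tube's +y side, tube locked; 0.006 = flush (6 N), tube free to slide. Between the holes the tube holds it down at about 0.005; in a hole it snaps out when nothing covers it.
- pin_tip (a point): outer end of the red pin, 19 mm from the tube's axis when out
- tin0: polish tin, black, loose, may be absent. Upright can 52 mm across, 30 mm high, 110 g give or take; origin at the centre of its underside, z up. A plain steel press-in lid 45 mm across sits in its mouth
- tin1: polish tin, red, loose, may be absent. Upright can 52 mm across, 30 mm high, 110 g give or take; origin at the centre of its underside, z up. A plain steel press-in lid 45 mm across sits in its mouth
- tin2: polish tin, dark brown, loose, may be absent. Upright can 52 mm across, 30 mm high, 110 g give or take; origin at the centre of its underside, z up. A plain steel press-in lid 45 mm across sits in its mouth
- tin3: polish tin, yellow, loose, may be absent. Upright can 52 mm across, 30 mm high, 110 g give or take; origin at the centre of its underside, z up. A plain steel press-in lid 45 mm across sits in its mouth
- tin4: polish tin, green, loose, may be absent. Upright can 52 mm across, 30 mm high, 110 g give or take; origin at the centre of its underside, z up. A plain steel press-in lid 45 mm across sits in its mouth
- lid0 (a joint): how far the lid of tin0 stands above its seat, in m: 0 = fully home (lid top 34 mm above the tin's underside), up to 0.007 proud. Friction about 6 N holds it where it is; press its middle down until it stops hard. A proud lid does not pass under the keeper bar.
- lid1 (a joint): how far the lid of tin1 stands above its seat, in m: 0 = fully home (lid top 34 mm above the tin's underside), up to 0.007 proud. Friction about 6 N holds it where it is; press its middle down until it stops hard. A proud lid does not pass under the keeper bar.
- lid2 (a joint): how far the lid of tin2 stands above its seat, in m: 0 = fully home (lid top 34 mm above the tin's underside), up to 0.007 proud. Friction about 6 N holds it where it is; press its middle down until it stops hard. A proud lid does not pass under the keeper bar.
- lid3 (a joint): how far the lid of tin3 stands above its seat, in m: 0 = fully home (lid top 34 mm above the tin's underside), up to 0.007 proud. Friction about 6 N holds it where it is; press its middle down until it stops hard. A proud lid does not pass under the keeper bar.
- lid4 (a joint): how far the lid of tin4 stands above its seat, in m: 0 = fully home (lid top 34 mm above the tin's underside), up to 0.007 proud. Friction about 6 N holds it where it is; press its middle down until it stops hard. A proud lid does not pass under the keeper bar.
- tree0: bystander: birch boot tree lying on the bench, about 190 mm long, 52 mm high; origin under its toe block
- tree1: bystander: the other boot tree, the same
- tray: bystander: small pewter tray, 130 mm across, 14 mm high; origin under its centre
- shoehorn: bystander: red enamel shoehorn, about 208 mm long, 36 mm wide, 6 mm thick; origin under its middle
Mind the look-alikes: they are no part of the job. Leave any orange look-alike of the tin3 alone.

How it is judged:
By the outcome, as a careful person would: the job done as asked, in the order asked, and still so for the second after the job is handed in, with the robot touching nothing.
Of tin0, tin1, tin2, tin3, tin4 only 3 to 5 are there at a start; the rules pass over those that are not, and their reading is None.
At some moment in a run one of tin0, tin1, tin2, tin3, tin4 may be knocked a few centimetres aside while the robot is not near it.
It also fails if it takes over 210 s, if anything falls off the work surface, if the arm or the gripper's body presses on something with over 40 N, if the wrist force passes 120 N, or if a joint passes its speed limit or range.

## Working session

There is one attempt and no reset: what is moved stays moved. The work goes in short steps, Python scripts to look and compute and a tool call to move; the robot and the scene stay as the last step left them, time stands still between calls to the robot, and variables do not carry over. Pictures are saved under pics/ and viewed, and the job is handed in when it is done.

Besides the shell and the picture viewer there is one more tool, called as name(argument=value, ...) on one line, values as JSON. move_arm: Moves the arm, as the interface text tells. Its arguments: {"type":"object","properties":{"rows":{"type":"array"}},"required":["rows"]}

```bash
mkdir -p pics; cat > h.py <<'E'
import numpy as np, cv2, json
from cell import env
from scipy.spatial.transform import Rotation as R
def cal(n):
    c=env.calibration(n); return c
def f_of(c,h=420): return h/2/np.tan(np.radians(c["vertical_fov"])/2)
def ray(c,u,v,fish=False):
    f=f_of(c); x=(u-c["cx"]); y=(v-c["cy"])
    if fish:
        r=np.hypot(x,y); th=r/f; s=np.sin(th)/max(r,1e-9)
        d=np.array([x*s,-y*s,-np.cos(th)])
    else: d=np.array([x/f,-y/f,-1.])
    return np.array(c["eye"]),np.array(c["rotation"]).reshape(3,3)@d
def onz(c,u,v,z,fish=False):
    e,d=ray(c,u,v,fish); return e+d*(z-e[2])/d[2]
def proj(c,p,fish=False):
    q=np.array(c["rotation"]).reshape(3,3).T@(np.array(p)-np.array(c["eye"])); f=f_of(c)
    if fish:
        th=np.arctan2(np.hypot(q[0],q[1]),-q[2]); k=f*th/max(np.hypot(q[0],q[1]),1e-9)
        return c["cx"]+q[0]*k,c["cy"]-q[1]*k
    return c["cx"]+f*q[0]/-q[2],c["cy"]-f*q[1]/-q[2]
E
python3 - <<'E'
from h import *
print(env.state())
for n in ["top","side","wrist"]:
    c=env.calibration(n); print(n,c)
    im,d=env.read_camera(n); cv2.imwrite(f"pics/{n}0.png",im); np.save(f"pics/{n}0.npy",d)
E
```

```text
{'t': 0.0, 'joints': array([ 1.09439215e+00,  4.91520415e-01,  1.55943369e+00, -6.45884034e-05,
        1.09175916e+00, -1.05621826e-01]), 'qvel': array([ 4.68497973e-04,  1.31616659e-03,  6.76985278e-05, -1.60978181e-03,
        2.29769157e-04,  9.22063380e-04]), 'tau': array([ 3.04597990e-03, -6.12638783e+01, -2.58186346e+01,  6.93333778e-02,
        4.81262757e-02, -1.43166412e-04]), 'eef_pos': array([226.36301668, 582.31717962, 233.0915021 ]), 'tcp_rot': array([-1.57073515e+00,  1.12040433e-03,  1.20004382e+00]), 'ft_force': array([ 0.32523636,  0.99472625, -0.16040755]), 'moment': array([0.03255791, 0.016653  , 0.01391264]), 'opening': 0.9995403780133396}
top {'vertical_fov': 56.94100153338975, 'cx': 285.0494622734899, 'cy': 212.77082842515472, 'eye': array([ 170.95184178,  -63.78015527, 1291.2301682 ]), 'rotation': array([ 0.22471151, -0.00539481, -1.456593  ])}
side {'vertical_fov': 57.72658455996654, 'cx': 293.9320676778705, 'cy': 208.79277093314383, 'eye': array([  75.66637722, -781.7960603 ,  651.75011024]), 'rotation': array([ 0.95200853, -0.01056134, -0.48353844])}
wrist {'vertical_fov': 65.70646984690485, 'cx': 277.90868864059564, 'cy': 204.68466096433178, 'eye': array([150.42999056, 611.88210047, 384.003145  ]), 'rotation': array([-2.95474526e-01,  5.18119473e-04,  1.20007854e+00])}
```

```bash
python3 - <<'E'
s=open('h.py').read()
s=s.replace('np.array(c["rotation"]).reshape(3,3)','R.from_euler("xyz",c["rotation"]).as_matrix()')
open('h.py','w').write(s)
E
```

```text
(no output)
```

View pics/top0.png

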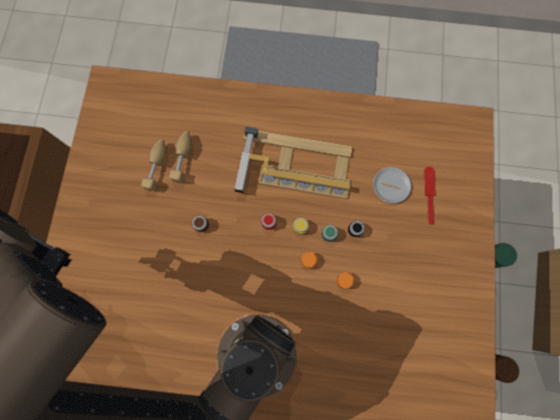

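View pics/side0.png

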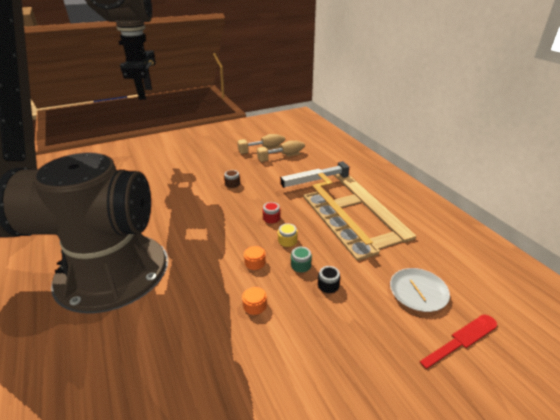

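View pics/wrist0.png

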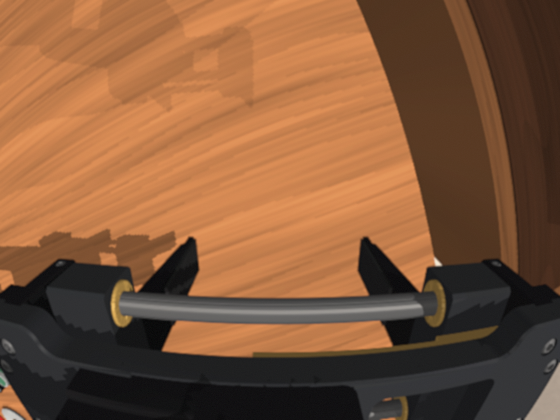

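```bash
python3 - <<'E'
from h import *
c=env.calibration("top")
P={'tinbrown':(200,224,34),'red':(268.5,221,34),'yellow':(301,226,34),'green':(330,233,34),'black':(356.5,229,34),'or1':(309,260,34),'or2':(346,281,34),'bracket':(251,132,50),'tubenear':(240,190,46),'rowR':(349,190,10),'rowL':(262,181,10),'tree1':(180,178,20),'tree0':(150,188,20),'tray':(391,185,10),'horn':(431,200,5)}
for k,(u,v,z) in P.items():
    p=onz(c,u,v,z); print(k,p.round(0),np.hypot(p[0],p[1]).round(0))
im=cv2.imread('pics/top0.png'); cv2.imwrite('pics/topz.png',cv2.resize(im[110:310,140:400],None,fx=3,fy=3,interpolation=cv2.INTER_CUBIC))
im=cv2.imread('pics/side0.png'); cv2.imwrite('pics/sidez.png',cv2.resize(im[140:320,200:420],None,fx=3,fy=3,interpolation=cv2.INTER_CUBIC))
E
```

```text
tinbrown [387. 237.  34.] 454.0
red [423.  14.  34.] 423.0
yellow [419. -95.  34.] 429.0
green [ 406. -193.   34.] 450.0
black [ 430. -278.   34.] 512.0
or1 [ 310. -133.   34.] 337.0
or2 [ 257. -257.   34.] 364.0
bracket [724. 111.  50.] 733.0
tubenear [515. 120.  46.] 529.0
rowR [ 568. -247.   10.] 619.0
rowL [565.  55.  10.] 568.0
tree1 [541. 335.  20.] 636.0
tree0 [493. 430.  20.] 654.0
tray [ 603. -390.   10.] 718.0
horn [ 566. -531.    5.] 776.0
```

View pics/topz.png

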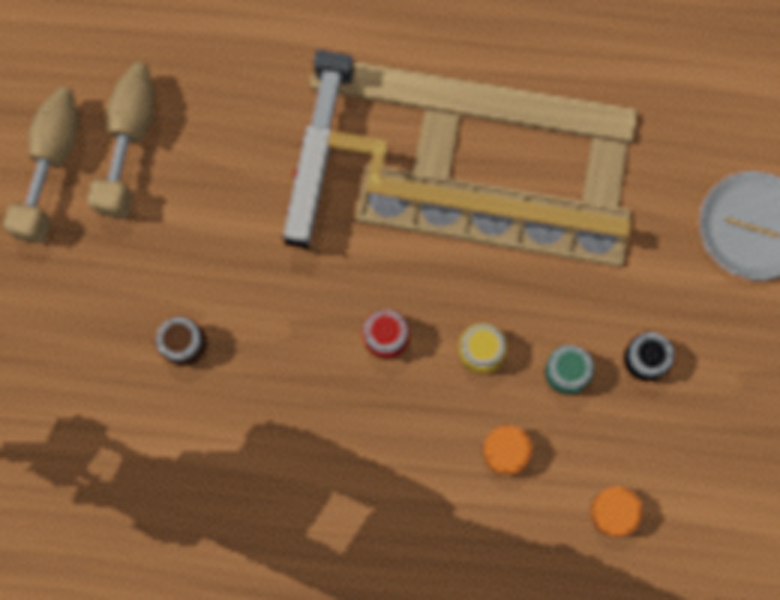

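View pics/sidez.png

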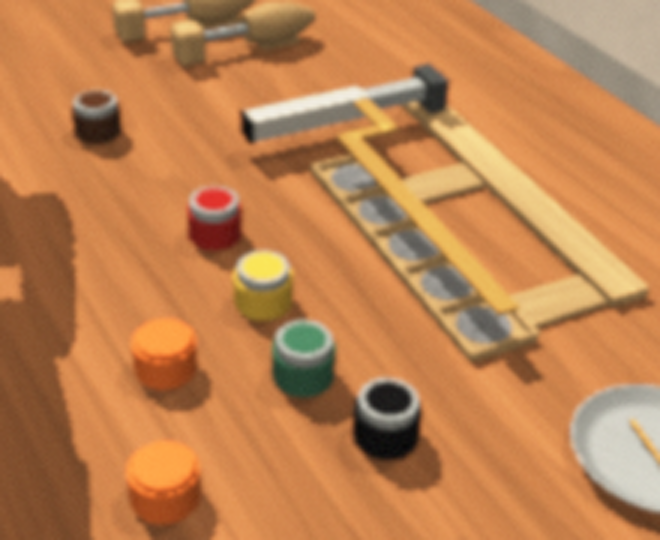

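```bash
cat >> h.py <<'E'
def go(x,y,z,step=40.,cur=None,yaw=None,q=True):
    """tool-frame total shift (cm) from current measured pose to x,y,z"""
    s=env.state(); p=np.array(s["eef_pos"]); rot=list(s["tcp_rot"])
    if cur is not None: p=np.array(cur)
    if yaw is not None: rot=[-np.pi/2,0,yaw]
    M=R.from_euler("xyz",rot).as_matrix()
    d=M.T@(np.array([x,y,z])-p)
    n=max(1,int(np.ceil(np.linalg.norm(d)/step)))
    print("rows",n,"each cm tx,ty,tz",(d/n/10).round(3),"dist",np.linalg.norm(d).round(1),"yaw",rot[2].round(4))
E
python3 -c "
from h import *
go(580,-30,350,36)"
```

```text
rows 20 each cm tx,ty,tz [-2.214 -0.582 -2.757] dist 716.7 yaw 1.2
```

move_arm(rows=[{"tx":-2.2,"ty":-0.58,"tz":-2.75},{"tx":-2.2,"ty":-0.58,"tz":-2.75},{"tx":-2.2,"ty":-0.58,"tz":-2.75},{"tx":-2.2,"ty":-0.58,"tz":-2.75},{"tx":-2.2,"ty":-0.58,"tz":-2.75},{"tx":-2.2,"ty":-0.58,"tz":-2.75},{"tx":-2.2,"ty":-0.58,"tz":-2.75},{"tx":-2.2,"ty":-0.58,"tz":-2.75},{"tx":-2.2,"ty":-0.58,"tz":-2.75},{"tx":-2.2,"ty":-0.58,"tz":-2.75}])

```text
validation failed for argument at $.ro...
```

move_arm(rows=[{"tx":-2.2,"ty":-0.58,"tz":-2.75},{"tx":-2.2,"ty":-0.58,"tz":-2.75},{"tx":-2.2,"ty":-0.58,"tz":-2.75},{"tx":-2.2,"ty":-0.58,"tz":-2.75},{"tx":-2.2,"ty":-0.58,"tz":-2.75},{"tx":-2.2,"ty":-0.58,"tz":-2.75},{"tx":-2.2,"ty":-0.58,"tz":-2.75},{"tx":-2.2,"ty":-0.58,"tz":-2.75},{"tx":-2.2,"ty":-0.58,"tz":-2.75},{"tx":-2.2,"ty":-0.58,"tz":-2.75}])

```text
validation failed for argument at $.ro...
```

move_arm(rows=[{"ry":-0.12},{"ry":-0.12},{"ry":-0.12},{"tx":0}])

```text
validation failed for argument at $.ro...
```

```bash
cat >> h.py <<'E'
def snap(name):
    im_s=env.state(); c=env.calibration("wrist"); im,d=env.read_camera("wrist")
    cv2.imwrite(f"pics/{name}.png",im); np.save(f"pics/{name}.npy",d)
    json.dump({k:(np.array(v).tolist()) for k,v in c.items()},open(f"pics/{name}.json","w"))
    print(name,"eye",np.round(c["eye"],1),"tcp",np.round(im_s["eef_pos"],1),np.round(im_s["tcp_rot"],4),"t",im_s["t"])
def lc(name):
    return json.load(open(f"pics/{name}.json")),cv2.imread(f"pics/{name}.png"),np.load(f"pics/{name}.npy")
E
python3 -c "
from h import *
snap('w1')"
```

```text
w1 eye [150.4 611.9 384.1] tcp [226.4 582.4 233.2] [-1.5707e+00  8.0000e-04  1.2000e+00] t 0.15
```

View pics/w1.png

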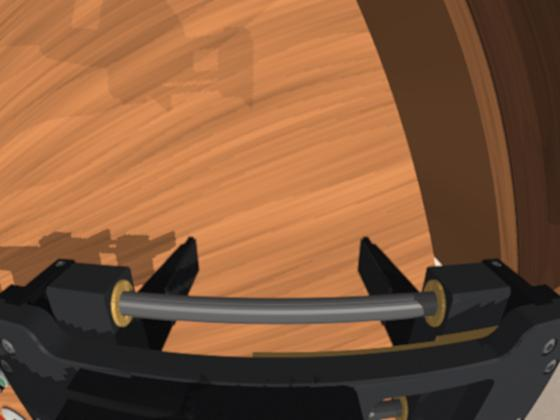

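move_arm(rows=[{"tx":-2.2,"ty":-0.58,"tz":-2.75,"rx":0,"ry":0,"rz":0,"grip":100}])

```text
t: 0.28
eef_pos: [242.4, 554.3, 238.0]
tcp_rot: [-1.57, 0.001, 1.203]
ft_force: [0.6, -0.2, -0.9]
opening: 0.999
```

move_arm(rows=[{"tx":-2.2,"ty":-0.58,"tz":-2.75,"rx":0,"ry":0,"rz":0,"grip":100},{"tx":-2.2,"ty":-0.58,"tz":-2.75,"rx":0,"ry":0,"rz":0,"grip":100},{"tx":-2.2,"ty":-0.58,"tz":-2.75,"rx":0,"ry":0,"rz":0,"grip":100},{"tx":-2.2,"ty":-0.58,"tz":-2.75,"rx":0,"ry":0,"rz":0,"grip":100},{"tx":-2.2,"ty":-0.58,"tz":-2.75,"rx":0,"ry":0,"rz":0,"grip":100},{"tx":-2.2,"ty":-0.58,"tz":-2.75,"rx":0,"ry":0,"rz":0,"grip":100},{"tx":-2.2,"ty":-0.58,"tz":-2.75,"rx":0,"ry":0,"rz":0,"grip":100},{"tx":-2.2,"ty":-0.58,"tz":-2.75,"rx":0,"ry":0,"rz":0,"grip":100},{"tx":-2.2,"ty":-0.58,"tz":-2.75,"rx":0,"ry":0,"rz":0,"grip":100},{"tx":-2.2,"ty":-0.58,"tz":-2.75,"rx":0,"ry":0,"rz":0,"grip":100}])

```text
t: 1.12
eef_pos: [421.2, 245.8, 297.8]
tcp_rot: [-1.571, -0.0, 1.2]
ft_force: [-0.0, 0.0, 1.3]
opening: 0.997
```

move_arm(rows=[{"tx":-2.2,"ty":-0.58,"tz":-2.75,"rx":0,"ry":0,"rz":0,"grip":100},{"tx":-2.2,"ty":-0.58,"tz":-2.75,"rx":0,"ry":0,"rz":0,"grip":100},{"tx":-2.2,"ty":-0.58,"tz":-2.75,"rx":0,"ry":0,"rz":0,"grip":100},{"tx":-2.2,"ty":-0.58,"tz":-2.75,"rx":0,"ry":0,"rz":0,"grip":100},{"tx":-2.2,"ty":-0.58,"tz":-2.75,"rx":0,"ry":0,"rz":0,"grip":100},{"tx":-2.2,"ty":-0.58,"tz":-2.75,"rx":0,"ry":0,"rz":0,"grip":100},{"tx":-2.2,"ty":-0.58,"tz":-2.75,"rx":0,"ry":0,"rz":0,"grip":100},{"tx":-2.2,"ty":-0.58,"tz":-2.75,"rx":0,"ry":0,"rz":0,"grip":100},{"tx":-2.2,"ty":-0.58,"tz":-2.75,"rx":0,"ry":0,"rz":0,"grip":100}])

```text
t: 1.87
eef_pos: [580.1, -28.6, 349.9]
tcp_rot: [-1.571, -0.0, 1.2]
ft_force: [0.8, 1.7, -0.1]
opening: 1.001
```

move_arm(rows=[{"tx":0,"ty":0,"tz":0,"rx":0,"ry":-0.12,"rz":0,"grip":100},{"tx":0,"ty":0,"tz":0,"rx":0,"ry":-0.12,"rz":0,"grip":100},{"tx":0,"ty":0,"tz":0,"rx":0,"ry":-0.12,"rz":0,"grip":100},{"tx":0,"ty":0,"tz":0,"rx":0,"ry":0,"rz":0,"grip":100},{"tx":0,"ty":0,"tz":0,"rx":0,"ry":0,"rz":0,"grip":100}])

```text
t: 2.28
eef_pos: [579.6, -26.9, 349.5]
tcp_rot: [-1.571, -0.0, 1.556]
ft_force: [1.0, 0.1, -0.4]
opening: 1.001
```

```bash
python3 -c "
from h import *
snap('w1')"
```

```text
w1 eye [498.  -26.1 500.4] tcp [579.6 -26.9 349.5] [-1.5706e+00 -1.0000e-04  1.5562e+00] t 2.2833
```

View pics/w1.png

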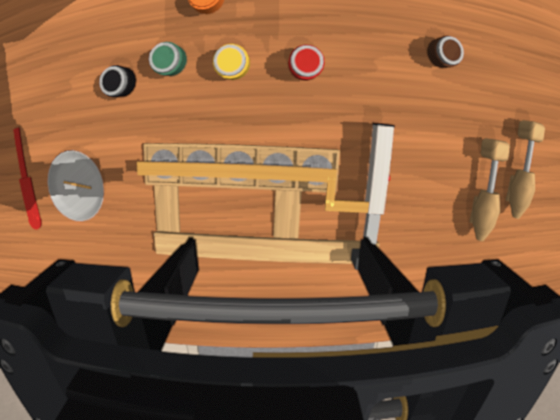

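```bash
python3 -c "
from h import *
c,im,d=lc('w1')
cv2.imwrite('pics/w1a.png',cv2.resize(im[135:195,130:345],None,fx=3.7,fy=3.7,interpolation=cv2.INTER_CUBIC))
cv2.imwrite('pics/w1b.png',cv2.resize(im[110:265,325:425],None,fx=3.8,fy=3.8,interpolation=cv2.INTER_CUBIC))
"
```

```text
(no output)
```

View pics/w1a.png

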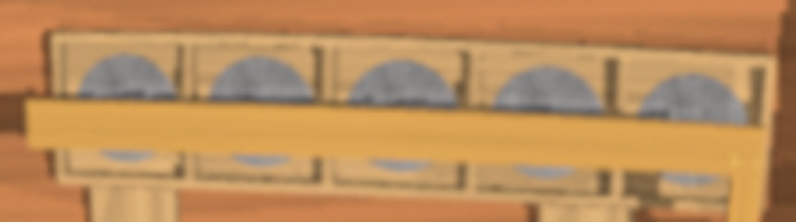

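View pics/w1b.png

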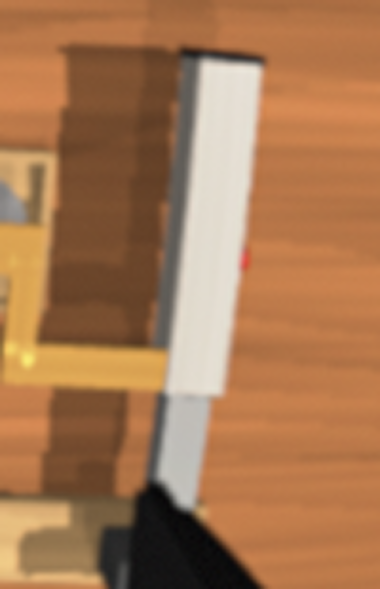

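```bash
python3 -c "
from h import *
c,im,d=lc('w1')
e=np.array(c['eye'])
def pt(n,u,v,z,depth=True):
    p=onz(c,u,v,z,True); 
    # depth-based (along optical axis)
    o,r=ray(c,u,v,True); dd=d[int(round(v)),int(round(u))]; 
    rc=R.from_euler('xyz',c['rotation']).as_matrix().T@r
    q=o+r*dd/(-rc[2])
    print(n,(round(u,1),round(v,1)),p.round(1),'depth',q.round(1)); return p
A=lambda a,b:(130+a/3.7-.36,135+b/3.7-.36)
B=lambda a,b:(325+a/3.8-.36,110+b/3.8-.36)
nl=pt('nearL',*A(48,32),10);nr=pt('nearR',*A(776,55),10);fl=pt('farL',*A(58,183),10);fr=pt('farR',*A(770,215),10)
pt('floor0',*A(125,70),4)
pt('wall',*A(190,45),10)
pt('bar',*A(300,125),45)
pt('bar',*A(600,140),45)
a=pt('tnl',*B(198,58),46);b=pt('tnr',*B(264,62),46);f1=pt('tfl',*B(165,392),46);f2=pt('tfr',*B(223,396),46)
pt('ttop',*B(215,200),46)
pt('pin',*B(247,261),33)
yaw=lambda v:np.degrees(np.arctan2(-v[0],v[1]))
print('yaw near',yaw(nr-nl),np.linalg.norm(nr-nl),'far',yaw(fr-fl),np.linalg.norm(fr-fl))
print('centre',(nl+nr+fl+fr)/4, 'width',np.linalg.norm(fl-nl),np.linalg.norm(fr-nr))
for v in (f1-a,f2-b): print('tube yaw',np.degrees(np.arctan2(v[1],v[0])),np.linalg.norm(v))
print('tube near mid',(a+b)/2,'far mid',(f1+f2)/2,'width',np.linalg.norm(a-b),np.linalg.norm(f1-f2))
"
```

```text
nearL (142.6, 143.3) [ 541.6 -242.7   10. ] depth [ 542.4 -246.8    0.8]
nearR (339.4, 149.5) [560.4  67.2  10. ] depth [560.4  67.3   9.6]
farL (145.3, 184.1) [ 608.8 -244.9   10. ] depth [ 6.110e+02 -2.492e+02  4.000e-01]
farR (337.7, 192.7) [629.   66.5  10. ] depth [6.315e+02 6.830e+01 5.000e-01]
floor0 (163.4, 153.6) [ 561. -210.    4.] depth [ 560.7 -209.2    6. ]
wall (181.0, 146.8) [ 551.  -177.5   10. ] depth [ 551.1 -177.8    9. ]
bar (210.7, 168.4) [ 580.6 -124.    45. ] depth [ 580.6 -124.    45. ]
bar (291.8, 172.5) [588.9  -7.5  45. ] depth [588.9  -7.5  44.8]
tnl (376.7, 124.9) [519.3 114.8  46. ] depth [519.4 115.   45.3]
tnr (394.1, 126.0) [519.8 141.7  46. ] depth [519.8 141.4  46.6]
tfl (368.1, 212.8) [651.1 108.1  46. ] depth [651.5 108.4  44.8]
tfr (383.3, 213.9) [653.3 132.9  46. ] depth [669. 149.  -0.]
ttop (381.2, 162.3) [573.8 123.8  46. ] depth [573.7 123.8  46.2]
pin (389.6, 178.3) [600.6 143.4  33. ] depth [ 6.080e+02  1.555e+02 -3.000e-01]
yaw near -3.4630843109016833 310.45344510167223 far -3.6998837776731377 312.0383342557008
centre [584.94890844 -88.46064739  10.        ] width 67.24236135863427 68.59340220629255
tube yaw -2.9289047356648394 131.95217385788106
tube yaw -3.7637885964880526 133.74578377457644
tube near mid [519.59300002 128.23010962  46.        ] far mid [652.21156024 120.46918946  46.        ] width 26.847197050639792 24.901385471093956
```

```bash
python3 -c "
from h import *
go(599,124,120,38,yaw=1.510)"
```

```text
Traceback (most recent call last):
  File "h.py", line 30, in go
    print("rows",n,"each cm tx,ty,tz",(d/n/10).round(3),"dist",np.linalg.norm(d).round(1),"yaw",rot[2].round(4))
                                                                                                ^^^^^^^^^^^^
AttributeError: 'float' object has no attribute 'round'
```

```bash
sed -i 's/rot\[2\].round(4)/round(float(rot[2]),4)/' h.py; python3 -c "
from h import *
go(599,124,120,36,yaw=1.510)"
```

```text
rows 8 each cm tx,ty,tz [ 1.896  2.87  -0.128] dist 275.3 yaw 1.51
```

move_arm(rows=[{"tx":0,"ty":0,"tz":0,"rx":0,"ry":0.046,"rz":0,"grip":58},{"tx":1.9,"ty":2.87,"tz":-0.13,"rx":0,"ry":0,"rz":0,"grip":58},{"tx":1.9,"ty":2.87,"tz":-0.13,"rx":0,"ry":0,"rz":0,"grip":58},{"tx":1.9,"ty":2.87,"tz":-0.13,"rx":0,"ry":0,"rz":0,"grip":58},{"tx":1.9,"ty":2.87,"tz":-0.13,"rx":0,"ry":0,"rz":0,"grip":58},{"tx":1.9,"ty":2.87,"tz":-0.13,"rx":0,"ry":0,"rz":0,"grip":58},{"tx":1.9,"ty":2.87,"tz":-0.13,"rx":0,"ry":0,"rz":0,"grip":58},{"tx":1.9,"ty":2.87,"tz":-0.13,"rx":0,"ry":0,"rz":0,"grip":58},{"tx":1.9,"ty":2.87,"tz":-0.13,"rx":0,"ry":0,"rz":0,"grip":58},{"tx":0,"ty":0,"tz":0,"rx":0,"ry":0,"rz":0,"grip":58}])

```text
t: 3.17
eef_pos: [596.6, 126.9, 115.0]
tcp_rot: [-1.564, 0.001, 1.513]
ft_force: [-0.8, 1.0, -0.4]
opening: 0.579
```

```bash
python3 -c "
from h import *
snap('w2')"
```

```text
w2 eye [516.2 131.2 266.4] tcp [596.6 126.9 115. ] [-1.5637e+00  6.0000e-04  1.5129e+00] t 3.1667
```

View pics/w2.png

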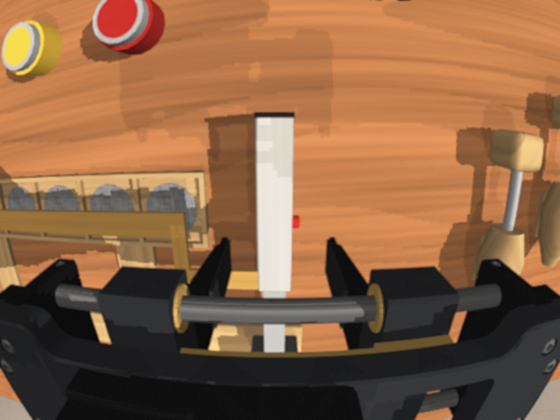

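```bash
python3 -c "
from h import *
c,im,d=lc('w2')
hsv=cv2.cvtColor(im,cv2.COLOR_BGR2HSV)
m=((hsv[...,0]<6)|(hsv[...,0]>174))&(hsv[...,1]>190)&(hsv[...,2]>120); m=m.astype(np.uint8); m[:180]=0
n,l,s,ce=cv2.connectedComponentsWithStats(m)
for i in range(1,n):
    if s[i][4]>8: print(s[i],ce[i],onz(c,*ce[i],33,True).round(1))
g=im[...,0].astype(int)
for v in (130,160,190,220,240,260):
    w=np.where((g[v,240:310]>150))[0]+240
    a,b=onz(c,w[0]-.5,v,46,True),onz(c,w[-1]+.5,v,46,True); print(v,w[0],w[-1],a.round(1),b.round(1),((a+b)/2).round(1), np.linalg.norm(b-a).round(1))
cv2.imwrite('pics/w2z.png',cv2.resize(im[105:300,230:330],None,fx=3,fy=3,interpolation=cv2.INTER_CUBIC))
print(env.state()['eef_pos'])
"
```

```text
[294 216   5  11  54] [295.96296296 221.09259259] [599.2 140.1  33. ]
130 257 292 [528.3 116.   46. ] [529.7 140.2  46. ] [529.  128.1  46. ] 24.3
160 257 292 [548.8 114.6  46. ] [550.3 139.2  46. ] [549.5 126.9  46. ] 24.6
190 257 292 [570. 113.  46.] [571.4 138.1  46. ] [570.7 125.6  46. ] 25.2
220 257 291 [592.1 111.3  46. ] [593.5 136.4  46. ] [592.8 123.9  46. ] 25.1
240 258 291 [607.7 110.8  46. ] [609.1 135.7  46. ] [608.4 123.3  46. ] 25.0
260 258 291 [624.  109.5  46. ] [625.5 135.1  46. ] [624.7 122.3  46. ] 25.6
[597.45357214 125.63167676 117.59949688]
```

View pics/w2z.png

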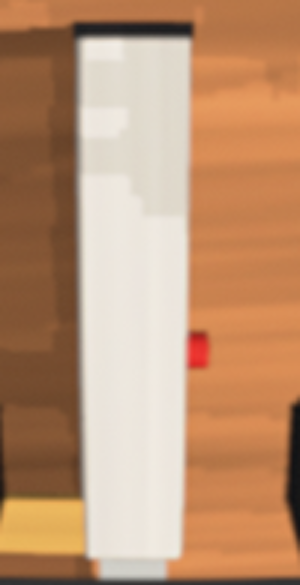

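move_arm(rows=[{"tx":0,"ty":2.5,"tz":0,"rx":0,"ry":0,"rz":0,"grip":58},{"tx":0,"ty":2.0,"tz":0,"rx":0,"ry":0,"rz":0,"grip":58},{"tx":0,"ty":0,"tz":0,"rx":0,"ry":0,"rz":0,"grip":58},{"tx":0,"ty":0,"tz":0,"rx":0,"ry":0,"rz":0,"grip":58}])

```text
t: 3.55
eef_pos: [599.0, 123.7, 76.0]
tcp_rot: [-1.571, -0.0, 1.512]
ft_force: [-0.4, -0.6, 0.6]
opening: 0.58
```

```bash
python3 -c "
from h import *
print(env.state()['eef_pos'],env.state()['tcp_rot'])
go(598.5,123.8,33,20)"
```

```text
[598.96221805 123.70044522  76.04830186] [-1.57091379e+00 -1.80408073e-05  1.51218797e+00]
rows 3 each cm tx,ty,tz [0.002 1.435 0.016] dist 43.1 yaw 1.5122
```

move_arm(rows=[{"tx":0,"ty":1.44,"tz":0.02,"rx":0,"ry":0,"rz":0,"grip":58},{"tx":0,"ty":1.44,"tz":0.02,"rx":0,"ry":0,"rz":0,"grip":58},{"tx":0,"ty":1.43,"tz":0.01,"rx":0,"ry":0,"rz":0,"grip":58},{"tx":0,"ty":0,"tz":0,"rx":0,"ry":0,"rz":0,"grip":45},{"tx":0,"ty":0,"tz":0,"rx":0,"ry":0,"rz":0,"grip":30},{"tx":0,"ty":0,"tz":0,"rx":0,"ry":0,"rz":0,"grip":10},{"tx":0,"ty":0,"tz":0,"rx":0,"ry":0,"rz":0,"grip":0},{"tx":0,"ty":0,"tz":0,"rx":0,"ry":0,"rz":0,"grip":0},{"tx":0,"ty":0,"tz":0,"rx":0,"ry":0,"rz":0,"grip":0}])

```text
t: 4.3
eef_pos: [598.9, 123.8, 33.4]
tcp_rot: [-1.573, 0.0, 1.514]
ft_force: [-1.4, -5.2, 7.2]
opening: 0.268
```

```bash
python3 -c "
from h import *
s=env.state();print(s['eef_pos'],s['ft_force'],s['moment'],s['opening']*95)
snap('w3')"
```

```text
[598.91775232 123.79650937  33.36729864] [-1.41331715 -5.1876049   7.23561001] [-1.07101393  0.04982964 -0.1966703 ] 25.506309282790205
w3 eye [517.1 128.1 184.1] tcp [598.9 123.8  33.4] [-1.5730e+00  3.0000e-04  1.5139e+00] t 4.3
```

View pics/w3.png

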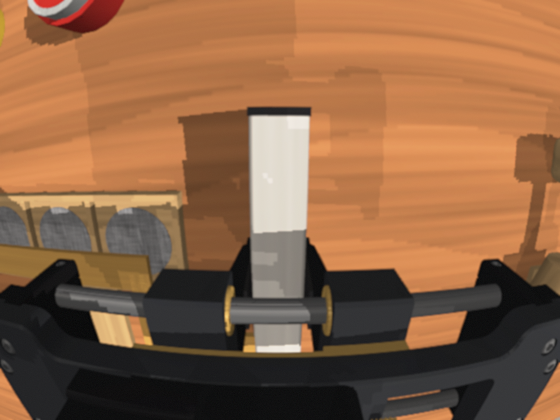

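move_arm(rows=[{"tx":0,"ty":0,"tz":-0.8,"rx":0,"ry":0,"rz":0,"grip":0},{"tx":0,"ty":0,"tz":-0.8,"rx":0,"ry":0,"rz":0,"grip":0},{"tx":0,"ty":0,"tz":-0.8,"rx":0,"ry":0,"rz":0,"grip":0},{"tx":0,"ty":0,"tz":-0.8,"rx":0,"ry":0,"rz":0,"grip":0},{"tx":0,"ty":0,"tz":-0.8,"rx":0,"ry":0,"rz":0,"grip":0},{"tx":0,"ty":0,"tz":-0.8,"rx":0,"ry":0,"rz":0,"grip":0},{"tx":0,"ty":0,"tz":-0.8,"rx":0,"ry":0,"rz":0,"grip":0},{"tx":0,"ty":0,"tz":-0.8,"rx":0,"ry":0,"rz":0,"grip":0},{"tx":0,"ty":0,"tz":-0.05,"rx":0,"ry":0,"rz":0,"grip":0},{"tx":0,"ty":0,"tz":0,"rx":0,"ry":0,"rz":0,"grip":0}])

```text
t: 5.18
eef_pos: [663.8, 119.7, 33.4]
tcp_rot: [-1.574, 0.001, 1.513]
ft_force: [0.1, -6.9, 5.7]
opening: 0.27
```

```bash
python3 -c "
from h import *
s=env.state();print(s['eef_pos'],s['ft_force'],s['moment'],s['opening']*95)
snap('w4')"
```

```text
[663.83845961 119.7189762   33.3800004 ] [ 0.06638041 -6.89325542  5.74100574] [-0.96462188 -0.12709555 -0.26080851] 25.68505290957469
w4 eye [582.  124.1 184. ] tcp [663.8 119.7  33.4] [-1.5735e+00  5.0000e-04  1.5134e+00] t 5.1833
```

View pics/w4.png

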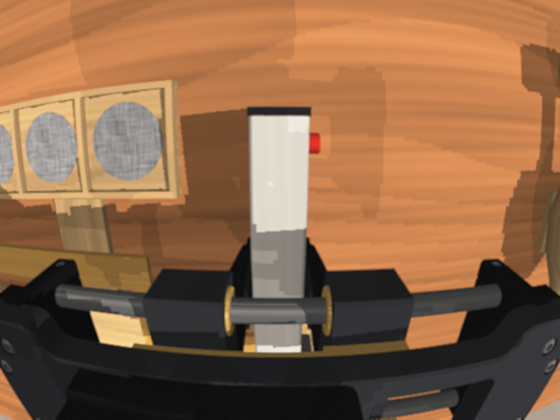

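move_arm(rows=[{"tx":0,"ty":0,"tz":0,"rx":0,"ry":0,"rz":0,"grip":58},{"tx":0,"ty":0,"tz":0,"rx":0,"ry":0,"rz":0,"grip":58},{"tx":0,"ty":0,"tz":0,"rx":0,"ry":0,"rz":0,"grip":58},{"tx":0,"ty":-2,"tz":0,"rx":0,"ry":0,"rz":0,"grip":58},{"tx":0,"ty":-4,"tz":0,"rx":0,"ry":0,"rz":0,"grip":58},{"tx":0,"ty":-4,"tz":0,"rx":0,"ry":0,"rz":0,"grip":58},{"tx":-1.5,"ty":-3.5,"tz":1.3,"rx":0,"ry":0,"rz":0,"grip":80},{"tx":-1.5,"ty":-3.5,"tz":1.3,"rx":0,"ry":0,"rz":0,"grip":80},{"tx":-1.5,"ty":-3.5,"tz":1.3,"rx":0,"ry":0,"rz":0,"grip":80},{"tx":-1.5,"ty":-3.5,"tz":1.3,"rx":0,"ry":0,"rz":0,"grip":80}])

```text
t: 6.07
eef_pos: [606.1, 63.5, 273.5]
tcp_rot: [-1.57, -0.0, 1.515]
ft_force: [0.6, -0.9, 0.0]
opening: 0.782
```

move_arm(rows=[{"tx":-1.5,"ty":-3.0,"tz":1.3,"rx":0,"ry":0,"rz":0,"grip":80},{"tx":-1.5,"ty":-2,"tz":1.3,"rx":0,"ry":0,"rz":0,"grip":80},{"tx":-1.5,"ty":0,"tz":1.3,"rx":0,"ry":0,"rz":0,"grip":80},{"tx":0,"ty":0,"tz":0,"rx":0,"ry":0,"rz":0,"grip":80},{"tx":0,"ty":0,"tz":0,"rx":0,"ry":0,"rz":0,"grip":80}])

```text
t: 6.48
eef_pos: [565.3, 20.8, 322.3]
tcp_rot: [-1.571, -0.0, 1.513]
ft_force: [-0.0, -0.6, 0.2]
opening: 0.797
```

```bash
python3 -c "
from h import *
snap('w5')"
```

```text
w5 eye [483.8  25.  473.2] tcp [565.3  20.8 322.3] [-1.5714e+00 -2.0000e-04  1.5131e+00] t 6.4833
```

View pics/w5.png

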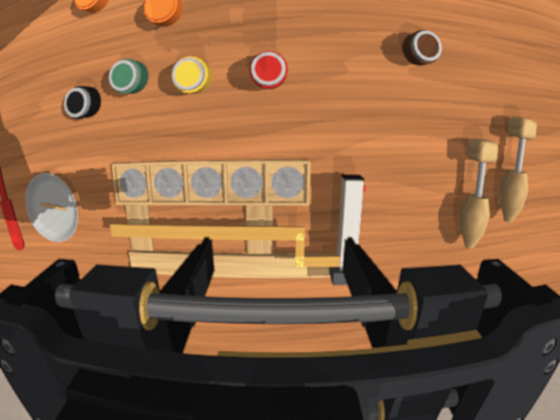

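```bash
cat > tins.py <<'E'
from h import *
def ring(im,u,v,rad=26):
    """silver ring around (u,v): low-saturation bright mask -> outer contour -> ellipse"""
    x0,y0=int(max(u-rad,0)),int(max(v-rad,0)); sub=im[y0:y0+2*rad,x0:x0+2*rad]
    big=cv2.resize(sub,None,fx=4,fy=4,interpolation=cv2.INTER_CUBIC)
    hsv=cv2.cvtColor(big,cv2.COLOR_BGR2HSV)
    m=((hsv[...,1]<75)&(hsv[...,2]>110)).astype(np.uint8)
    m=cv2.morphologyEx(m,cv2.MORPH_OPEN,np.ones((3,3)))
    cs,_=cv2.findContours(m,cv2.RETR_EXTERNAL,cv2.CHAIN_APPROX_NONE)
    c=max(cs,key=cv2.contourArea) if cs else None
    if c is None or len(c)<6: return None
    e=cv2.fitEllipse(cv2.convexHull(c)) 
    return (x0+(e[0][0]+.5)/4-.5,y0+(e[0][1]+.5)/4-.5),(e[1][0]/4,e[1][1]/4)
def dp(c,d,u,v):
    o,r=ray(c,u,v,True); rc=R.from_euler('xyz',c['rotation']).as_matrix().T@r
    return o+r*d[int(round(v)),int(round(u))]/(-rc[2])
E
python3 - <<'E'
from tins import *
G={'w1':{'black':(117,82),'green':(167,58),'yellow':(231,61),'red':(307,61),'brown':(448,51)},
'w5':{'black':(82,102),'green':(127,76),'yellow':(190,74),'red':(268,69),'brown':(428,47)}}
from scipy.optimize import least_squares
C={}
for n in G:
    c,im,d=lc(n)
    for k,(u,v) in G[n].items():
        r=ring(im,u,v)
        print(n,k,np.round(r[0],1),np.round(r[1],1),'z34',onz(c,*r[0],34,True).round(1),'depth',dp(c,d,*r[0]).round(1))
        C.setdefault(k,[]).append(ray(c,*r[0],True))
for k,L in C.items():
    A=np.zeros((3,3));b=np.zeros(3)
    for o,r in L:
        r=r/np.linalg.norm(r);M=np.eye(3)-np.outer(r,r);A+=M;b+=M@o
    print(k,'tri',np.linalg.solve(A,b).round(1))
# pockets from w5: gray discs
c,im,d=lc('w5')
for u,v in [(133,184),(168,183),(206,182),(246,181),(288,182)]:
    sub=im[v-24:v+24,u-24:u+24]; big=cv2.resize(sub,None,fx=4,fy=4,interpolation=cv2.INTER_CUBIC)
    hsv=cv2.cvtColor(big,cv2.COLOR_BGR2HSV); m=(hsv[...,1]<60).astype(np.uint8)
    m=cv2.morphologyEx(m,cv2.MORPH_OPEN,np.ones((5,5)))
    cs,_=cv2.findContours(m,cv2.RETR_EXTERNAL,cv2.CHAIN_APPROX_NONE); k=max(cs,key=cv2.contourArea); e=cv2.fitEllipse(cv2.convexHull(k))
    p=(u-24+(e[0][0]+.5)/4-.5,v-24+(e[0][1]+.5)/4-.5)
    print(np.round(p,1),np.array(e[1])/4,onz(c,*p,4,True).round(1),dp(c,d,*p).round(1))
sub=im[30:130,50:300]; cv2.imwrite('pics/w5z.png',cv2.resize(sub,None,fx=3.2,fy=3.2,interpolation=cv2.INTER_CUBIC))
E
```

```text
w1 black [112.3  80.3] [26.5 30. ] z34 [ 436.9 -279.1   34. ] depth [ 437.5 -276.7   38.5]
w1 green [164.2  57. ] [30.  33.4] z34 [ 412.  -190.9   34. ] depth [ 413.2 -188.6   40.4]
w1 yellow [229.1  59.8] [30.4 32. ] z34 [424.9 -93.9  34. ] depth [425.7 -93.2  39.1]
w1 red [306.5  60.4] [31.1 32.6] z34 [428.5  15.2  34. ] depth [429.8  14.4  42.9]
w1 brown [450.8  49.9] [23.5 29.8] z34 [393.6 243.   34. ] depth [394.9 239.7  39.8]
w5 black [ 76.2 102. ] [25.7 30.2] z34 [ 437.1 -279.    34. ] depth [ 437.6 -275.3   39.3]
w5 green [123.8  75.1] [30.  34.5] z34 [ 412.1 -190.7   34. ] depth [ 413.1 -187.8   39.9]
w5 yellow [187.5  73.6] [31.5 33.3] z34 [425.  -94.2  34. ] depth [425.7 -92.9  38.6]
w5 red [267.7  68.2] [33.3 34.5] z34 [428.6  14.9  34. ] depth [429.4  15.   40.6]
w5 brown [427.1  45.4] [26.8 32.6] z34 [393.8 242.6  34. ] depth [394.8 240.   39.3]
black tri [ 437.  -279.3   33.6]
green tri [ 411.9 -191.2   33. ]
yellow tri [425.3 -93.6  36. ]
red tri [429.   14.9  37.1]
brown tri [394.7 240.3  38.8]
[132.9 182.9] [25.6586628 29.1355896] [ 577.5 -210.3    4. ] [ 577.3 -209.7    5.2]
[168.1 182.4] [28.00094223 30.27180481] [ 581.3 -149.5    4. ] [ 581.2 -149.4    4.2]
[206.1 182.1] [29.74195862 31.05191231] [585.1 -88.7   4. ] [584.9 -88.5   5. ]
[246.2 182. ] [30.64940453 31.93812752] [589.  -27.9   4. ] [483.8  25.  473.2]
[287.3 182.1] [30.7684021  32.18186188] [592.7  32.8   4. ] [592.3  32.8   5.7]
```

View pics/w5z.png

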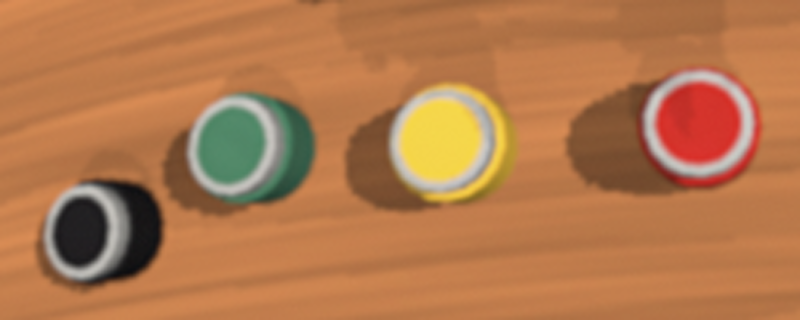

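move_arm(rows=[{"tx":0,"ty":2,"tz":0,"rx":0,"ry":0.121,"rz":0,"grip":90},{"tx":0,"ty":2,"tz":0,"rx":0,"ry":0.121,"rz":0,"grip":90},{"tx":0,"ty":2,"tz":0,"rx":0,"ry":0.121,"rz":0,"grip":90},{"tx":0,"ty":2,"tz":0,"rx":0,"ry":0.121,"rz":0,"grip":90},{"tx":0,"ty":2,"tz":0,"rx":0,"ry":0.121,"rz":0,"grip":90},{"tx":0,"ty":2,"tz":0,"rx":0,"ry":0.121,"rz":0,"grip":90},{"tx":0,"ty":2,"tz":0,"rx":0,"ry":0.121,"rz":0,"grip":90},{"tx":0,"ty":2,"tz":0,"rx":0,"ry":0.121,"rz":0,"grip":90},{"tx":0,"ty":2,"tz":0,"rx":0,"ry":0.121,"rz":0,"grip":90},{"tx":0,"ty":2,"tz":0,"rx":0,"ry":0.121,"rz":0,"grip":90}])

```text
t: 7.37
eef_pos: [565.9, 21.9, 120.0]
tcp_rot: [-1.57, 0.001, 0.299]
ft_force: [0.6, -0.4, -0.0]
opening: 0.901
```

move_arm(rows=[{"tx":0,"ty":0,"tz":0,"rx":0,"ry":0.121,"rz":0,"grip":90},{"tx":0,"ty":0,"tz":0,"rx":0,"ry":0.121,"rz":0,"grip":90},{"tx":0,"ty":0,"tz":0,"rx":0,"ry":0.121,"rz":0,"grip":90},{"tx":0,"ty":0,"tz":0,"rx":0,"ry":0,"rz":0,"grip":90},{"tx":0,"ty":0,"tz":0,"rx":0,"ry":0,"rz":0,"grip":90}])

```text
t: 7.78
eef_pos: [565.9, 21.6, 121.1]
tcp_rot: [-1.571, 0.001, -0.055]
ft_force: [0.4, -0.3, -0.4]
opening: 0.899
```

```bash
python3 -c "
from h import *
print(env.state()['eef_pos'],env.state()['tcp_rot'])
go(429.6,14.7,115,38)"
```

```text
[565.869049    21.62409294 121.11755133] [-1.57063702e+00  1.15729113e-03 -5.45000559e-02]
rows 4 each cm tx,ty,tz [-3.392  0.157 -0.358] dist 136.6 yaw -0.0545
```

move_arm(rows=[{"tx":-3.4,"ty":0.16,"tz":-0.36,"rx":0,"ry":0.007,"rz":0,"grip":90},{"tx":-3.4,"ty":0.16,"tz":-0.36,"rx":0,"ry":0,"rz":0,"grip":90},{"tx":-3.4,"ty":0.16,"tz":-0.36,"rx":0,"ry":0,"rz":0,"grip":90},{"tx":-3.4,"ty":0.16,"tz":-0.36,"rx":0,"ry":0,"rz":0,"grip":90},{"tx":0,"ty":0,"tz":0,"rx":0,"ry":0,"rz":0,"grip":90},{"tx":0,"ty":0,"tz":0,"rx":0,"ry":0,"rz":0,"grip":90}])

```text
t: 8.28
eef_pos: [428.3, 15.6, 115.7]
tcp_rot: [-1.571, 0.0, -0.062]
ft_force: [1.3, -0.1, 0.3]
opening: 0.897
```

```bash
python3 -c "
from h import *
snap('w6')"
```

```text
w6 eye [434.2  97.4 266.5] tcp [428.3  15.6 115.7] [-1.5706e+00  4.0000e-04 -6.2200e-02] t 8.2833
```

View pics/w6.png

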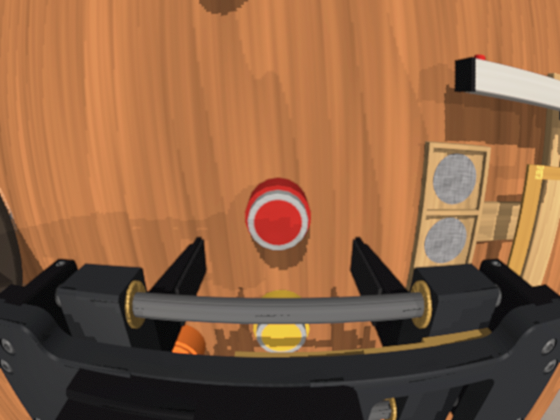

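```bash
cat >> tins.py <<'E'
def tinat(name,u,v,z=39.5,rad=45):
    c,im,d=lc(name); r=ring(im,u,v,rad)
    p=onz(c,*r[0],z,True); print('ring',np.round(r[0],1),np.round(r[1],1),'xy',p.round(1),'depth',dp(c,d,*r[0]).round(1)); return p
E
python3 -c "
from tins import *
p=tinat('w6',278,222)
go(429.2,p[1],28.5,22)
"
```

```text
ring [277.5 220.4] [59.9 60.3] xy [429.   16.5  39.5] depth [429.   17.2  41.6]
rows 4 each cm tx,ty,tz [-0.014  2.181  0.024] dist 87.2 yaw -0.0628
```

```bash
python3 -c "
from tins import *
c,im,d=lc('w6')
for u,v in [(454,179),(446,239)]:
    w=36; sub=im[v-w:v+w,u-w:u+w]; big=cv2.resize(sub,None,fx=4,fy=4,interpolation=cv2.INTER_CUBIC)
    hsv=cv2.cvtColor(big,cv2.COLOR_BGR2HSV); m=(hsv[...,1]<60).astype(np.uint8)
    m=cv2.morphologyEx(m,cv2.MORPH_OPEN,np.ones((9,9)))
    cs,_=cv2.findContours(m,cv2.RETR_EXTERNAL,cv2.CHAIN_APPROX_NONE); k=max(cs,key=cv2.contourArea); e=cv2.fitEllipse(cv2.convexHull(k))
    p=(u-w+(e[0][0]+.5)/4-.5,v-w+(e[0][1]+.5)/4-.5)
    print(np.round(p,1),np.array(e[1])/4,onz(c,*p,4,True).round(1))
"
```

```text
[454.2 178.3] [41.83901596 51.32474136] [591.9  33.    4. ]
[445.1 239.8] [37.74991226 48.81111526] [588.3 -27.6   4. ]
```

move_arm(rows=[{"tx":0,"ty":2.2,"tz":0,"rx":0,"ry":0,"rz":0,"grip":90},{"tx":0,"ty":2.2,"tz":0,"rx":0,"ry":0,"rz":0,"grip":90},{"tx":0,"ty":2.2,"tz":0,"rx":0,"ry":0,"rz":0,"grip":90},{"tx":0,"ty":2.15,"tz":0,"rx":0,"ry":0,"rz":0,"grip":90},{"tx":0,"ty":0,"tz":0,"rx":0,"ry":0,"rz":0,"grip":60},{"tx":0,"ty":0,"tz":0,"rx":0,"ry":0,"rz":0,"grip":45},{"tx":0,"ty":0,"tz":0,"rx":0,"ry":0,"rz":0,"grip":30},{"tx":0,"ty":0,"tz":0,"rx":0,"ry":0,"rz":0,"grip":30},{"tx":0,"ty":0,"tz":0,"rx":0,"ry":0,"rz":0,"grip":30}])

```text
t: 9.08
eef_pos: [429.8, 15.4, 29.0]
tcp_rot: [-1.571, -0.002, -0.066]
ft_force: [0.1, 0.1, -0.2]
opening: 0.606
```

move_arm(rows=[{"tx":0,"ty":0,"tz":0,"rx":0,"ry":0,"rz":0,"grip":30},{"tx":0,"ty":0,"tz":0,"rx":0,"ry":0,"rz":0,"grip":30}])

```text
t: 9.25
eef_pos: [429.4, 15.4, 28.8]
tcp_rot: [-1.571, -0.002, -0.066]
ft_force: [-0.8, -0.2, 8.7]
opening: 0.54
```

move_arm(rows=[{"tx":0,"ty":-3,"tz":0,"rx":0,"ry":0,"rz":0,"grip":30},{"tx":0,"ty":-3,"tz":0,"rx":0,"ry":0,"rz":0,"grip":30},{"tx":0,"ty":-2,"tz":0,"rx":0,"ry":0,"rz":0,"grip":30},{"tx":0,"ty":0,"tz":0,"rx":0,"ry":0,"rz":0,"grip":30}])

```text
t: 9.58
eef_pos: [430.4, 15.3, 111.4]
tcp_rot: [-1.571, -0.006, -0.066]
ft_force: [0.6, -0.3, -1.5]
opening: 0.54
```

```bash
python3 -c "
from h import *
go(588.8,-28.3,109,33)"
```

```text
rows 5 each cm tx,ty,tz [ 3.219  0.067 -0.662] dist 164.4 yaw -0.0657
```

move_arm(rows=[{"tx":3.2,"ty":0.05,"tz":-0.66,"rx":0,"ry":0,"rz":0,"grip":30},{"tx":3.2,"ty":0.05,"tz":-0.66,"rx":0,"ry":0,"rz":0,"grip":30},{"tx":3.2,"ty":0.05,"tz":-0.66,"rx":0,"ry":0,"rz":0,"grip":30},{"tx":3.2,"ty":0.05,"tz":-0.66,"rx":0,"ry":0,"rz":0,"grip":30},{"tx":3.25,"ty":0.05,"tz":-0.66,"rx":0,"ry":0,"rz":0,"grip":30},{"tx":0,"ty":0,"tz":0,"rx":0,"ry":0,"rz":0,"grip":30},{"tx":0,"ty":0,"tz":0,"rx":0,"ry":0,"rz":0,"grip":30}])

```text
t: 10.17
eef_pos: [587.5, -28.5, 104.1]
tcp_rot: [-1.571, 0.001, -0.066]
ft_force: [-0.4, 0.3, -1.1]
opening: 0.541
```

```bash
python3 -c "
from h import *
go(588.8,-28.3,33.5,20);snap('w7')"
```

```text
rows 4 each cm tx,ty,tz [0.035 1.766 0.006] dist 70.6 yaw -0.0664
w7 eye [593.9  53.2 255. ] tcp [587.5 -28.5 104.1] [-1.5706e+00  1.0000e-03 -6.6400e-02] t 10.1667
```

View pics/w7.png

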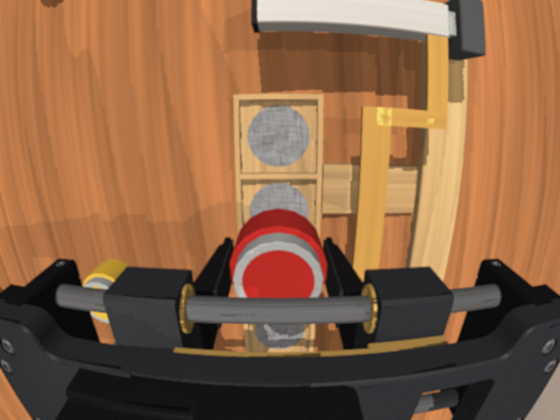

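move_arm(rows=[{"tx":0.04,"ty":2.0,"tz":0,"rx":0,"ry":-0.004,"rz":0,"grip":30},{"tx":0.04,"ty":2.0,"tz":0,"rx":0,"ry":0,"rz":0,"grip":30},{"tx":0.04,"ty":1.5,"tz":0,"rx":0,"ry":0,"rz":0,"grip":30},{"tx":0,"ty":1.0,"tz":0,"rx":0,"ry":0,"rz":0,"grip":30},{"tx":0,"ty":0.55,"tz":0,"rx":0,"ry":0,"rz":0,"grip":30},{"tx":0,"ty":0,"tz":0,"rx":0,"ry":0,"rz":0,"grip":30}])

```text
t: 10.72
eef_pos: [587.4, -28.0, 34.2]
tcp_rot: [-1.571, 0.002, -0.062]
ft_force: [-0.2, -0.4, -1.0]
opening: 0.54
```

move_arm(rows=[{"tx":0,"ty":0.1,"tz":0,"rx":0,"ry":0,"rz":0,"grip":30},{"tx":0,"ty":0,"tz":0,"rx":0,"ry":0,"rz":0,"grip":66},{"tx":0,"ty":0,"tz":0,"rx":0,"ry":0,"rz":0,"grip":66},{"tx":0,"ty":0,"tz":0,"rx":0,"ry":0,"rz":0,"grip":66},{"tx":0,"ty":-2,"tz":0,"rx":0,"ry":0,"rz":0,"grip":66},{"tx":0,"ty":-2.5,"tz":0,"rx":0,"ry":0,"rz":0,"grip":50},{"tx":0,"ty":0,"tz":0,"rx":0,"ry":0,"rz":0,"grip":0},{"tx":0,"ty":0,"tz":0,"rx":0,"ry":0,"rz":0,"grip":0},{"tx":0,"ty":0,"tz":0,"rx":0,"ry":0,"rz":0,"grip":0},{"tx":0,"ty":0,"tz":0,"rx":0,"ry":0,"rz":0,"grip":0}])

```text
t: 11.55
eef_pos: [587.9, -28.2, 78.4]
tcp_rot: [-1.571, 0.001, -0.062]
ft_force: [-0.2, 0.1, -0.1]
opening: 0.365
```

```bash
python3 -c "
from h import *
snap('w8')"
```

```text
w8 eye [594.   53.6 229.3] tcp [587.9 -28.2  78.4] [-1.5706e+00  9.0000e-04 -6.2000e-02] t 11.55
```

View pics/w8.png

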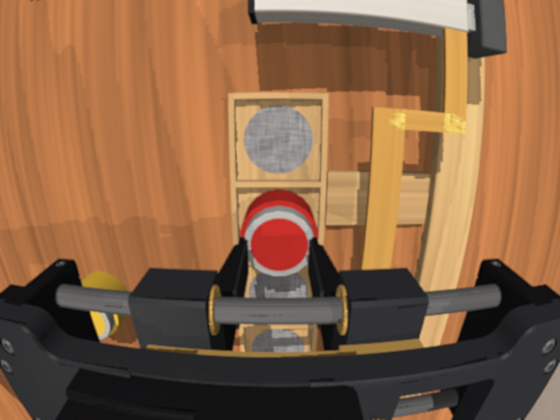

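move_arm(rows=[{"tx":0,"ty":0,"tz":0,"rx":0,"ry":0,"rz":0,"grip":0},{"tx":0,"ty":0,"tz":0,"rx":0,"ry":0,"rz":0,"grip":0},{"tx":0,"ty":0,"tz":0,"rx":0,"ry":0,"rz":0,"grip":0},{"tx":0,"ty":0,"tz":0,"rx":0,"ry":0,"rz":0,"grip":0},{"tx":0,"ty":0.8,"tz":0,"rx":0,"ry":0,"rz":0,"grip":0},{"tx":0,"ty":0.6,"tz":0,"rx":0,"ry":0,"rz":0,"grip":0},{"tx":0,"ty":0.25,"tz":0,"rx":0,"ry":0,"rz":0,"grip":0},{"tx":0,"ty":0.2,"tz":0,"rx":0,"ry":0,"rz":0,"grip":0},{"tx":0,"ty":0,"tz":0,"rx":0,"ry":0,"rz":0,"grip":0}])

```text
t: 12.35
eef_pos: [588.1, -28.2, 59.9]
tcp_rot: [-1.571, 0.001, -0.062]
ft_force: [0.5, 0.2, 0.2]
opening: 0.007
```

move_arm(rows=[{"tx":0,"ty":0.1,"tz":0,"rx":0,"ry":0,"rz":0,"grip":0},{"tx":0,"ty":0.1,"tz":0,"rx":0,"ry":0,"rz":0,"grip":0},{"tx":0,"ty":0.1,"tz":0,"rx":0,"ry":0,"rz":0,"grip":0},{"tx":0,"ty":0,"tz":0,"rx":0,"ry":0,"rz":0,"grip":0}])

```text
t: 12.68
eef_pos: [588.1, -28.2, 57.5]
tcp_rot: [-1.571, 0.0, -0.062]
ft_force: [-0.7, -0.5, 2.3]
opening: 0.005
```

move_arm(rows=[{"tx":0,"ty":0.05,"tz":0,"rx":0,"ry":0,"rz":0,"grip":0},{"tx":0,"ty":0.05,"tz":0,"rx":0,"ry":0,"rz":0,"grip":0},{"tx":0,"ty":0,"tz":0,"rx":0,"ry":0,"rz":0,"grip":0}])

```text
t: 12.93
eef_pos: [588.2, -28.2, 57.2]
tcp_rot: [-1.571, -0.0, -0.062]
ft_force: [-4.1, 0.6, 11.6]
opening: 0.006
```

move_arm(rows=[{"tx":0,"ty":0.05,"tz":0,"rx":0,"ry":0,"rz":0,"grip":0},{"tx":0,"ty":0.05,"tz":0,"rx":0,"ry":0,"rz":0,"grip":0},{"tx":0,"ty":0,"tz":0,"rx":0,"ry":0,"rz":0,"grip":0}])

```text
t: 13.18
eef_pos: [588.2, -28.2, 57.1]
tcp_rot: [-1.571, -0.001, -0.062]
ft_force: [-7.3, 0.7, 22.4]
opening: 0.004
```

```bash
python3 -c "
from h import *
go(425.7,-92.5,115,40,cur=(588,-28.2,115))"
```

```text
rows 5 each cm tx,ty,tz [-3.160e+00 -2.000e-03 -1.484e+00] dist 174.6 yaw -0.0619
```

move_arm(rows=[{"tx":0,"ty":-3,"tz":0,"rx":0,"ry":0,"rz":0,"grip":90},{"tx":0,"ty":-3,"tz":0,"rx":0,"ry":0,"rz":0,"grip":90},{"tx":-3.15,"ty":0,"tz":-1.48,"rx":0,"ry":0,"rz":0,"grip":90},{"tx":-3.15,"ty":0,"tz":-1.48,"rx":0,"ry":0,"rz":0,"grip":90},{"tx":-3.15,"ty":0,"tz":-1.48,"rx":0,"ry":0,"rz":0,"grip":90},{"tx":-3.15,"ty":0,"tz":-1.48,"rx":0,"ry":0,"rz":0,"grip":90},{"tx":-3.15,"ty":0,"tz":-1.48,"rx":0,"ry":0,"rz":0,"grip":90},{"tx":0,"ty":0,"tz":0,"rx":0,"ry":0,"rz":0,"grip":90},{"tx":0,"ty":0,"tz":0,"rx":0,"ry":0,"rz":0,"grip":90}])

```text
t: 13.93
eef_pos: [425.6, -92.8, 115.7]
tcp_rot: [-1.571, 0.0, -0.064]
ft_force: [0.5, -0.8, 0.4]
opening: 0.575
```

```bash
python3 -c "
from h import *
snap('w9')"
```

```text
w9 eye [431.7 -11.  266.6] tcp [425.6 -92.8 115.7] [-1.5707e+00  1.0000e-04 -6.4000e-02] t 13.9333
```

View pics/w9.png

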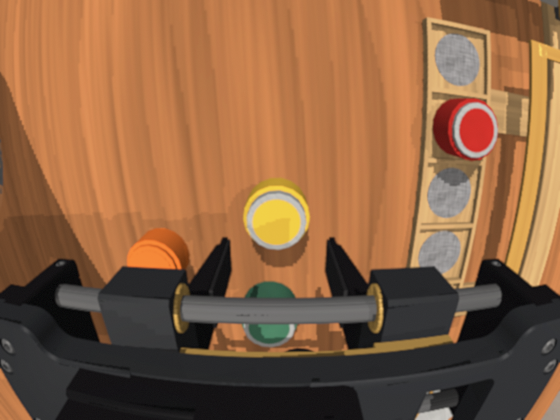

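```bash
python3 -c "
from tins import *
p=tinat('w9',276,220)
c,im,d=lc('w9');print('orange',onz(c,155,245,34,True))
go(p[0],p[1],29,22)
"
```

```text
ring [276.  220.3] [59.1 59.4] xy [425.3 -91.8  39.5] depth [425.3 -91.7  39.8]
orange [ 324.32281706 -109.56197921   34.        ]
rows 4 each cm tx,ty,tz [-0.04   2.167  0.019] dist 86.7 yaw -0.0631
```

move_arm(rows=[{"tx":0,"ty":0,"tz":0,"rx":0,"ry":0,"rz":0,"grip":90},{"tx":0,"ty":2.2,"tz":0.05,"rx":0,"ry":0,"rz":0,"grip":90},{"tx":0,"ty":2.2,"tz":0,"rx":0,"ry":0,"rz":0,"grip":90},{"tx":0,"ty":2.2,"tz":0,"rx":0,"ry":0,"rz":0,"grip":80},{"tx":0,"ty":2.1,"tz":0,"rx":0,"ry":0,"rz":0,"grip":70},{"tx":0,"ty":0,"tz":0,"rx":0,"ry":0,"rz":0,"grip":30},{"tx":0,"ty":0,"tz":0,"rx":0,"ry":0,"rz":0,"grip":30},{"tx":0,"ty":0,"tz":0,"rx":0,"ry":0,"rz":0,"grip":30},{"tx":0,"ty":0,"tz":0,"rx":0,"ry":0,"rz":0,"grip":30},{"tx":0,"ty":0,"tz":0,"rx":0,"ry":0,"rz":0,"grip":30}])

```text
t: 14.82
eef_pos: [427.0, -91.9, 29.5]
tcp_rot: [-1.571, -0.002, -0.062]
ft_force: [-0.1, -0.6, -1.7]
opening: 0.54
```

```bash
python3 -c "
from h import *
print(env.state()['opening'],env.state()['eef_pos'])
go(585.2,-89.1,109,33,cur=[*env.state()['eef_pos'][:2],109])"
```

```text
0.5395007506705031 [427.03475841 -91.86215845  29.45620623]
rows 5 each cm tx,ty,tz [3.154 0.005 0.251] dist 158.2 yaw -0.0618
```

move_arm(rows=[{"tx":0,"ty":-3,"tz":0,"rx":0,"ry":0,"rz":0,"grip":30},{"tx":0,"ty":-3,"tz":0,"rx":0,"ry":0,"rz":0,"grip":30},{"tx":0,"ty":-2,"tz":0,"rx":0,"ry":0,"rz":0,"grip":30},{"tx":3.17,"ty":0,"tz":0.26,"rx":0,"ry":0,"rz":0,"grip":30},{"tx":3.17,"ty":0,"tz":0.26,"rx":0,"ry":0,"rz":0,"grip":30},{"tx":3.17,"ty":0,"tz":0.26,"rx":0,"ry":0,"rz":0,"grip":30},{"tx":3.17,"ty":0,"tz":0.26,"rx":0,"ry":0,"rz":0,"grip":30},{"tx":3.17,"ty":0,"tz":0.26,"rx":0,"ry":0,"rz":0,"grip":30},{"tx":0,"ty":0,"tz":0,"rx":0,"ry":0,"rz":0,"grip":30},{"tx":0,"ty":0,"tz":0,"rx":0,"ry":0,"rz":0,"grip":30}])

```text
t: 15.65
eef_pos: [586.2, -88.4, 108.8]
tcp_rot: [-1.571, -0.001, -0.061]
ft_force: [-1.2, -0.7, -1.8]
opening: 0.54
```

```bash
python3 -c "
from h import *
go(585.2,-88.7,33.9,15)"
```

```text
rows 5 each cm tx,ty,tz [-0.021  1.498 -0.006] dist 74.9 yaw -0.0613
```

move_arm(rows=[{"tx":-0.02,"ty":2.0,"tz":0,"rx":0,"ry":0,"rz":0,"grip":30},{"tx":-0.02,"ty":2.0,"tz":0,"rx":0,"ry":0,"rz":0,"grip":30},{"tx":-0.02,"ty":1.7,"tz":0,"rx":0,"ry":0,"rz":0,"grip":30},{"tx":0,"ty":1.1,"tz":0,"rx":0,"ry":0,"rz":0,"grip":30},{"tx":0,"ty":0.7,"tz":0,"rx":0,"ry":0,"rz":0,"grip":30},{"tx":0,"ty":0,"tz":0,"rx":0,"ry":0,"rz":0,"grip":30}])

```text
t: 16.15
eef_pos: [584.1, -88.6, 33.1]
tcp_rot: [-1.57, 0.001, -0.062]
ft_force: [0.1, -0.6, -1.3]
opening: 0.541
```

move_arm(rows=[{"tx":0,"ty":0,"tz":0,"rx":0,"ry":0,"rz":0,"grip":66},{"tx":0,"ty":0,"tz":0,"rx":0,"ry":0,"rz":0,"grip":66},{"tx":0,"ty":0,"tz":0,"rx":0,"ry":0,"rz":0,"grip":66},{"tx":0,"ty":-2,"tz":0,"rx":0,"ry":0,"rz":0,"grip":66},{"tx":0,"ty":-2.5,"tz":0,"rx":0,"ry":0,"rz":0,"grip":30},{"tx":0,"ty":0,"tz":0,"rx":0,"ry":0,"rz":0,"grip":0},{"tx":0,"ty":0,"tz":0,"rx":0,"ry":0,"rz":0,"grip":0},{"tx":0,"ty":0,"tz":0,"rx":0,"ry":0,"rz":0,"grip":0},{"tx":0,"ty":0,"tz":0,"rx":0,"ry":0,"rz":0,"grip":0},{"tx":0,"ty":0,"tz":0,"rx":0,"ry":0,"rz":0,"grip":0}])

```text
t: 16.98
eef_pos: [584.6, -88.5, 77.8]
tcp_rot: [-1.57, 0.001, -0.062]
ft_force: [0.4, -0.3, 0.2]
opening: 0.299
```

move_arm(rows=[{"tx":0,"ty":0,"tz":0,"rx":0,"ry":0,"rz":0,"grip":0},{"tx":0,"ty":0,"tz":0,"rx":0,"ry":0,"rz":0,"grip":0},{"tx":0,"ty":0,"tz":0,"rx":0,"ry":0,"rz":0,"grip":0},{"tx":0,"ty":0.8,"tz":0,"rx":0,"ry":0,"rz":0,"grip":0},{"tx":0,"ty":0.5,"tz":0,"rx":0,"ry":0,"rz":0,"grip":0},{"tx":0,"ty":0.2,"tz":0,"rx":0,"ry":0,"rz":0,"grip":0},{"tx":0,"ty":0.2,"tz":0,"rx":0,"ry":0,"rz":0,"grip":0},{"tx":0,"ty":0,"tz":0,"rx":0,"ry":0,"rz":0,"grip":0}])

```text
t: 17.65
eef_pos: [584.7, -88.5, 61.0]
tcp_rot: [-1.571, 0.001, -0.062]
ft_force: [-0.6, 0.1, 1.3]
opening: 0.004
```

move_arm(rows=[{"tx":0,"ty":0.15,"tz":0,"rx":0,"ry":0,"rz":0,"grip":0},{"tx":0,"ty":0.1,"tz":0,"rx":0,"ry":0,"rz":0,"grip":0},{"tx":0,"ty":0.1,"tz":0,"rx":0,"ry":0,"rz":0,"grip":0},{"tx":0,"ty":0.1,"tz":0,"rx":0,"ry":0,"rz":0,"grip":0},{"tx":0,"ty":0.1,"tz":0,"rx":0,"ry":0,"rz":0,"grip":0},{"tx":0,"ty":0,"tz":0,"rx":0,"ry":0,"rz":0,"grip":0}])

```text
t: 18.15
eef_pos: [584.9, -88.6, 57.2]
tcp_rot: [-1.571, -0.0, -0.062]
ft_force: [-4.5, 0.5, 15.4]
opening: 0.004
```

```bash
python3 -c "
from h import *
go(413,-188,115,40,cur=(584.8,-88.5,115))"
```

```text
rows 5 each cm tx,ty,tz [-3.306e+00 -1.000e-03 -2.199e+00] dist 198.5 yaw -0.0619
```

move_arm(rows=[{"tx":0,"ty":-3,"tz":0,"rx":0,"ry":0,"rz":0,"grip":85},{"tx":0,"ty":-3,"tz":0,"rx":0,"ry":0,"rz":0,"grip":85},{"tx":-3.3,"ty":0,"tz":-2.2,"rx":0,"ry":0,"rz":0,"grip":85},{"tx":-3.3,"ty":0,"tz":-2.2,"rx":0,"ry":0,"rz":0,"grip":85},{"tx":-3.3,"ty":0,"tz":-2.2,"rx":0,"ry":0,"rz":0,"grip":85},{"tx":-3.3,"ty":0,"tz":-2.2,"rx":0,"ry":0,"rz":0,"grip":85},{"tx":-3.3,"ty":0,"tz":-2.2,"rx":0,"ry":0,"rz":0,"grip":85},{"tx":0,"ty":0,"tz":0,"rx":0,"ry":0,"rz":0,"grip":85},{"tx":0,"ty":0,"tz":0,"rx":0,"ry":0,"rz":0,"grip":85}])

```text
t: 18.9
eef_pos: [412.5, -189.2, 116.2]
tcp_rot: [-1.571, -0.0, -0.065]
ft_force: [1.0, -0.3, -0.5]
opening: 0.58
```

```bash
python3 -c "
from tins import *
snap('w10')
p=tinat('w10',276,220); go(p[0],p[1],29,22)"
```

```text
w10 eye [ 418.6 -107.4  267.1] tcp [ 412.5 -189.2  116.2] [-1.5709e+00 -4.0000e-04 -6.5200e-02] t 18.9
ring [276.3 220.9] [60.3 65.6] xy [ 412.4 -188.8   39.5] depth [ 412.4 -188.5   40.4]
rows 4 each cm tx,ty,tz [-0.032  2.18  -0.003] dist 87.2 yaw -0.0638
```

View pics/w10.png

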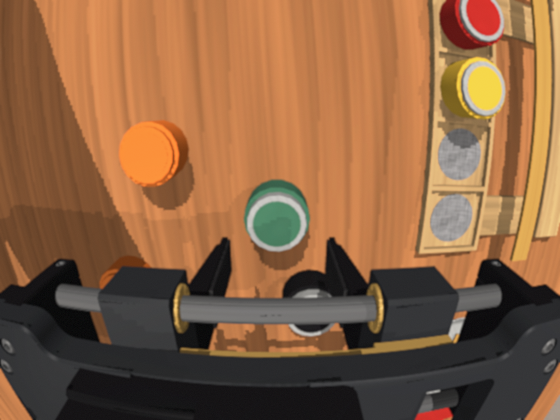

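move_arm(rows=[{"tx":0,"ty":0,"tz":0.05,"rx":0,"ry":-0.003,"rz":0,"grip":85},{"tx":0,"ty":2.2,"tz":0,"rx":0,"ry":0,"rz":0,"grip":85},{"tx":0,"ty":2.2,"tz":0,"rx":0,"ry":0,"rz":0,"grip":80},{"tx":0,"ty":2.2,"tz":0,"rx":0,"ry":0,"rz":0,"grip":75},{"tx":0,"ty":2.1,"tz":0,"rx":0,"ry":0,"rz":0,"grip":70},{"tx":0,"ty":0,"tz":0,"rx":0,"ry":0,"rz":0,"grip":30},{"tx":0,"ty":0,"tz":0,"rx":0,"ry":0,"rz":0,"grip":30},{"tx":0,"ty":0,"tz":0,"rx":0,"ry":0,"rz":0,"grip":30},{"tx":0,"ty":0,"tz":0,"rx":0,"ry":0,"rz":0,"grip":30},{"tx":0,"ty":0,"tz":0,"rx":0,"ry":0,"rz":0,"grip":30}])

```text
t: 19.78
eef_pos: [414.0, -187.8, 30.0]
tcp_rot: [-1.572, -0.002, -0.059]
ft_force: [0.4, 0.5, -1.0]
opening: 0.54
```

```bash
python3 -c "
from h import *
print(env.state()['opening'],env.state()['eef_pos'])
go(581.3,-149.5,109,37,cur=[*env.state()['eef_pos'][:2],109])"
```

```text
0.5398610100724757 [ 414.00769823 -187.76501334   29.99506562]
rows 5 each cm tx,ty,tz [3.295 0.005 0.96 ] dist 171.6 yaw -0.0586
```

move_arm(rows=[{"tx":0,"ty":-3,"tz":0,"rx":0,"ry":0,"rz":0,"grip":30},{"tx":0,"ty":-3,"tz":0,"rx":0,"ry":0,"rz":0,"grip":30},{"tx":0,"ty":-2,"tz":0,"rx":0,"ry":0,"rz":0,"grip":30},{"tx":3.3,"ty":0,"tz":0.97,"rx":0,"ry":0,"rz":0,"grip":30},{"tx":3.3,"ty":0,"tz":0.97,"rx":0,"ry":0,"rz":0,"grip":30},{"tx":3.3,"ty":0,"tz":0.97,"rx":0,"ry":0,"rz":0,"grip":30},{"tx":3.3,"ty":0,"tz":0.97,"rx":0,"ry":0,"rz":0,"grip":30},{"tx":3.3,"ty":0,"tz":0.97,"rx":0,"ry":0,"rz":0,"grip":30},{"tx":0,"ty":0,"tz":0,"rx":0,"ry":0,"rz":0,"grip":30},{"tx":0,"ty":0,"tz":0,"rx":0,"ry":0,"rz":0,"grip":30}])

```text
t: 20.62
eef_pos: [581.9, -148.3, 109.3]
tcp_rot: [-1.571, -0.001, -0.057]
ft_force: [0.2, 0.8, -1.3]
opening: 0.541
```

```bash
python3 -c "
from h import *
go(581.5,-149.2,34.3,15)"
```

```text
rows 6 each cm tx,ty,tz [-0.006  1.25  -0.015] dist 75.0 yaw -0.0573
```

move_arm(rows=[{"tx":0,"ty":2.0,"tz":-0.08,"rx":0,"ry":0.004,"rz":0,"grip":30},{"tx":0,"ty":2.0,"tz":0,"rx":0,"ry":0,"rz":0,"grip":30},{"tx":0,"ty":1.7,"tz":0,"rx":0,"ry":0,"rz":0,"grip":30},{"tx":0,"ty":1.1,"tz":0,"rx":0,"ry":0,"rz":0,"grip":30},{"tx":0,"ty":0.7,"tz":0,"rx":0,"ry":0,"rz":0,"grip":30},{"tx":0,"ty":0,"tz":0,"rx":0,"ry":0,"rz":0,"grip":30}])

```text
t: 21.12
eef_pos: [580.2, -149.8, 34.1]
tcp_rot: [-1.57, 0.001, -0.063]
ft_force: [-0.6, -0.2, -1.1]
opening: 0.541
```

move_arm(rows=[{"tx":0,"ty":0,"tz":0,"rx":0,"ry":0,"rz":0,"grip":66},{"tx":0,"ty":0,"tz":0,"rx":0,"ry":0,"rz":0,"grip":66},{"tx":0,"ty":0,"tz":0,"rx":0,"ry":0,"rz":0,"grip":66},{"tx":0,"ty":-2,"tz":0,"rx":0,"ry":0,"rz":0,"grip":66},{"tx":0,"ty":-2.5,"tz":0,"rx":0,"ry":0,"rz":0,"grip":30},{"tx":0,"ty":0,"tz":0,"rx":0,"ry":0,"rz":0,"grip":0},{"tx":0,"ty":0,"tz":0,"rx":0,"ry":0,"rz":0,"grip":0},{"tx":0,"ty":0,"tz":0,"rx":0,"ry":0,"rz":0,"grip":0},{"tx":0,"ty":0,"tz":0,"rx":0,"ry":0,"rz":0,"grip":0},{"tx":0,"ty":0,"tz":0,"rx":0,"ry":0,"rz":0,"grip":0}])

```text
t: 21.95
eef_pos: [580.6, -149.7, 78.2]
tcp_rot: [-1.57, 0.001, -0.063]
ft_force: [0.5, 0.0, -0.3]
opening: 0.296
```

move_arm(rows=[{"tx":0,"ty":0,"tz":0,"rx":0,"ry":0,"rz":0,"grip":0},{"tx":0,"ty":0,"tz":0,"rx":0,"ry":0,"rz":0,"grip":0},{"tx":0,"ty":0,"tz":0,"rx":0,"ry":0,"rz":0,"grip":0},{"tx":0,"ty":0.8,"tz":0,"rx":0,"ry":0,"rz":0,"grip":0},{"tx":0,"ty":0.5,"tz":0,"rx":0,"ry":0,"rz":0,"grip":0},{"tx":0,"ty":0.25,"tz":0,"rx":0,"ry":0,"rz":0,"grip":0},{"tx":0,"ty":0.2,"tz":0,"rx":0,"ry":0,"rz":0,"grip":0},{"tx":0,"ty":0,"tz":0,"rx":0,"ry":0,"rz":0,"grip":0}])

```text
t: 22.62
eef_pos: [581.2, -150.1, 61.2]
tcp_rot: [-1.571, -0.0, -0.063]
ft_force: [-0.4, -1.5, 3.5]
opening: 0.004
```

move_arm(rows=[{"tx":0,"ty":0.15,"tz":0,"rx":0,"ry":0,"rz":0,"grip":0},{"tx":0,"ty":0.1,"tz":0,"rx":0,"ry":0,"rz":0,"grip":0},{"tx":0,"ty":0.1,"tz":0,"rx":0,"ry":0,"rz":0,"grip":0},{"tx":0,"ty":0.1,"tz":0,"rx":0,"ry":0,"rz":0,"grip":0},{"tx":0,"ty":0.1,"tz":0,"rx":0,"ry":0,"rz":0,"grip":0},{"tx":0,"ty":0,"tz":0,"rx":0,"ry":0,"rz":0,"grip":0}])

```text
t: 23.12
eef_pos: [583.0, -150.8, 59.8]
tcp_rot: [-1.573, -0.007, -0.063]
ft_force: [-5.1, 0.1, 40.1]
opening: 0.001
```

```bash
python3 -c "
from h import *
go(437.4,-276,115,40,cur=(580.6,-149.7,115))"
```

```text
rows 5 each cm tx,ty,tz [-2.7   -0.011 -2.701] dist 190.9 yaw -0.0627
```

move_arm(rows=[{"tx":0,"ty":-0.5,"tz":0,"rx":0,"ry":0,"rz":0,"grip":0},{"tx":0,"ty":-2,"tz":1.5,"rx":0,"ry":0,"rz":0,"grip":0},{"tx":0,"ty":-4,"tz":2,"rx":0,"ry":0,"rz":0,"grip":0},{"tx":0,"ty":-2,"tz":1,"rx":0,"ry":0,"rz":0,"grip":0},{"tx":0,"ty":0,"tz":0,"rx":0,"ry":0,"rz":0,"grip":0},{"tx":0,"ty":0,"tz":0,"rx":0,"ry":0,"rz":0,"grip":0}])

```text
t: 23.62
eef_pos: [583.9, -105.8, 138.7]
tcp_rot: [-1.571, -0.001, -0.062]
ft_force: [0.9, -0.5, -1.4]
opening: 0.004
```

```bash
python3 -c "
from h import *
snap('w11')"
```

```text
w11 eye [589.6 -24.  289.6] tcp [ 583.9 -105.8  138.7] [-1.571e+00 -1.400e-03 -6.200e-02] t 23.6167
```

View pics/w11.png

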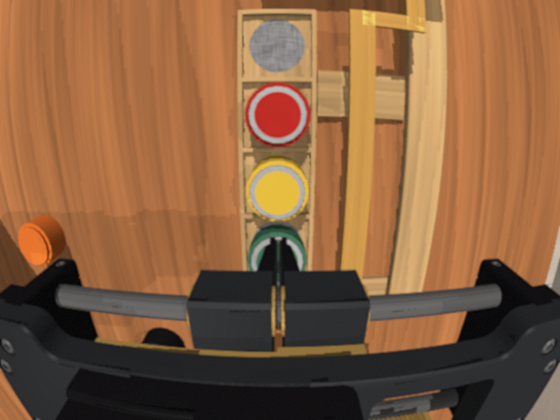

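move_arm(rows=[{"tx":0,"ty":0,"tz":3.5,"rx":0,"ry":0,"rz":0,"grip":20},{"tx":0,"ty":0,"tz":3.5,"rx":0,"ry":0,"rz":0,"grip":40},{"tx":0,"ty":0,"tz":0,"rx":0,"ry":0,"rz":0,"grip":60},{"tx":0,"ty":0,"tz":0,"rx":0,"ry":0,"rz":0,"grip":80}])

```text
t: 24.0
eef_pos: [587.6, -35.5, 136.7]
tcp_rot: [-1.57, 0.003, -0.061]
ft_force: [-0.6, -0.2, 0.5]
opening: 0.225
```

```bash
python3 -c "
from h import *
snap('w12')
c,im,d=lc('w12');cv2.imwrite('pics/w12z.png',cv2.resize(im[60:300,200:360],None,fx=3,fy=2.5,interpolation=cv2.INTER_CUBIC))"
```

```text
w12 eye [593.8  46.3 287.5] tcp [587.6 -35.5 136.7] [-1.5705  0.0025 -0.0611] t 24.0
```

View pics/w12z.png

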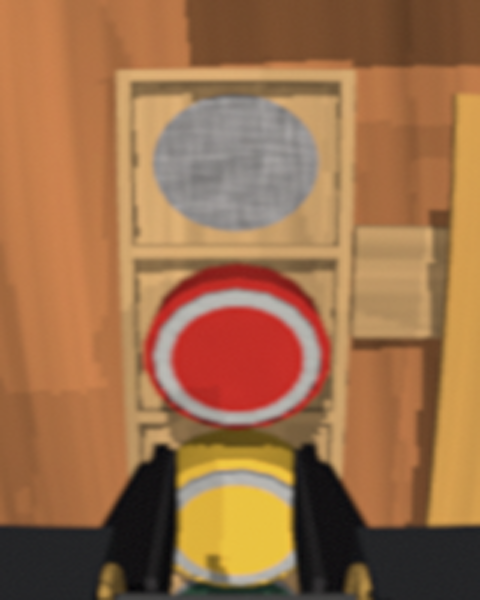

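move_arm(rows=[{"tx":0,"ty":0,"tz":-3.5,"rx":0,"ry":0,"rz":0,"grip":85},{"tx":0,"ty":0,"tz":-3.5,"rx":0,"ry":0,"rz":0,"grip":85},{"tx":0,"ty":0,"tz":-3.0,"rx":0,"ry":0,"rz":0,"grip":85},{"tx":0,"ty":0,"tz":0,"rx":0,"ry":0,"rz":0,"grip":85},{"tx":0,"ty":0,"tz":0,"rx":0,"ry":0,"rz":0,"grip":85}])

```text
t: 24.47
eef_pos: [581.2, -138.8, 137.4]
tcp_rot: [-1.57, 0.001, -0.067]
ft_force: [0.3, 1.0, -0.8]
opening: 0.622
```

```bash
python3 -c "
from h import *
snap('w13')
c,im,d=lc('w13');cv2.imwrite('pics/w13z.png',cv2.resize(im[60:300,190:370],None,fx=3,fy=2.5,interpolation=cv2.INTER_CUBIC))"
```

```text
w13 eye [587.7 -57.1 288.3] tcp [ 581.2 -138.8  137.4] [-1.5704e+00  1.2000e-03 -6.7100e-02] t 24.4667
```

View pics/w13z.png

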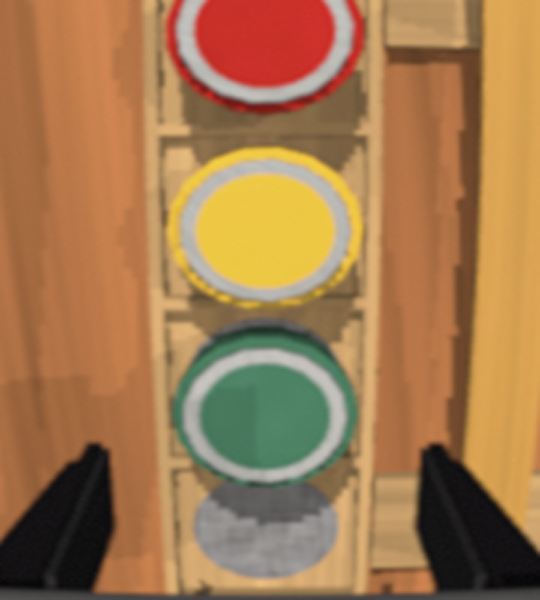

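```bash
python3 -c "
from tins import *
print('red');tinat('w13',190+262/3,60+35/2.5,38,40)
print('yellow');tinat('w13',190+265/3,60+228/2.5,38,40)
print('green');tinat('w13',190+265/3,60+412/2.5,38,38)
c,im,d=lc('w13')
for n,u,v in [('y',190+265/3,60+228/2.5),('g',190+265/3,60+412/2.5),('r',190+262/3,60+35/2.5)]:
    for dv in (-18,-9,0,9,18):
        print(n,dv,dp(c,d,u,v+dv).round(1))
    for du in (-18,18):print(n,'u',du,dp(c,d,u+du,v).round(1))
"
```

```text
red
ring [277.7  72.5] [57.3 58.8] xy [589.3 -28.9  38. ] depth [589.3 -29.   38.5]
yellow
ring [277.9 151.8] [56.6 56.7] xy [585.3 -90.2  38. ] depth [585.3 -90.3  37. ]
green
ring [277.8 225.6] [55.3 56.4] xy [ 581.2 -150.7   38. ] depth [ 581.3 -149.4   41.4]
y -18 [586.6 -75.8  37. ]
y -9 [586.2 -82.8  37.6]
y 0 [585.7 -89.8  37.4]
y 9 [585.2 -96.9  37.3]
y 18 [ 584.8 -103.9   38.1]
y u -18 [571.8 -88.8  37.9]
y u 18 [599.6 -90.6  38.3]
g -18 [ 582.7 -134.6   38. ]
g -9 [ 582.2 -141.6   39.9]
g 0 [ 581.7 -148.8   41.2]
g 9 [ 581.2 -156.7   41.2]
g 18 [ 580.7 -164.3   42. ]
g u -18 [ 567.2 -147.7   41.7]
g u 18 [ 596.3 -150.1   40.5]
r -18 [589.9 -16.   37.9]
r -9 [589.4 -22.9  36.7]
r 0 [588.9 -30.3  39.5]
r 9 [588.5 -37.   36.9]
r 18 [588.  -44.   37.7]
r u -18 [575.5 -29.2  39.3]
r u 18 [602.5 -30.9  37.5]
```

```bash
python3 -c "
from h import *
go(581.3,-150,110,40);go(581.3,-150,35.5,40,cur=(581.3,-150,110))"
```

```text
rows 1 each cm tx,ty,tz [ 0.089  2.748 -1.245] dist 30.2 yaw -0.0656
rows 2 each cm tx,ty,tz [ 5.000e-03  3.725e+00 -2.000e-03] dist 74.5 yaw -0.0656
```

move_arm(rows=[{"tx":0.1,"ty":2.7,"tz":-1.25,"rx":0,"ry":-0.004,"rz":0,"grip":66},{"tx":0,"ty":0,"tz":0,"rx":0,"ry":0,"rz":0,"grip":66},{"tx":0,"ty":0,"tz":0,"rx":0,"ry":0,"rz":0,"grip":66},{"tx":0,"ty":2.5,"tz":0,"rx":0,"ry":0,"rz":0,"grip":66},{"tx":0,"ty":2.5,"tz":0,"rx":0,"ry":0,"rz":0,"grip":66},{"tx":0,"ty":1.5,"tz":0,"rx":0,"ry":0,"rz":0,"grip":66},{"tx":0,"ty":0.9,"tz":0,"rx":0,"ry":0,"rz":0,"grip":66},{"tx":0,"ty":0,"tz":0,"rx":0,"ry":0,"rz":0,"grip":66}])

```text
t: 25.18
eef_pos: [581.7, -147.8, 36.4]
tcp_rot: [-1.57, 0.002, -0.058]
ft_force: [-0.6, 0.9, -0.6]
opening: 0.658
```

move_arm(rows=[{"tx":0,"ty":0,"tz":0,"rx":0,"ry":0,"rz":0,"grip":30},{"tx":0,"ty":0,"tz":0,"rx":0,"ry":0,"rz":0,"grip":30},{"tx":0,"ty":0,"tz":0,"rx":0,"ry":0,"rz":0,"grip":30},{"tx":0,"ty":0,"tz":0,"rx":0,"ry":0,"rz":0,"grip":30},{"tx":0,"ty":-1.0,"tz":0,"rx":0,"ry":0,"rz":0,"grip":30},{"tx":0,"ty":0,"tz":0.4,"rx":0,"ry":0,"rz":0,"grip":30},{"tx":0,"ty":0,"tz":0,"rx":0,"ry":0,"rz":0,"grip":30}])

```text
t: 25.77
eef_pos: [582.5, -144.4, 48.1]
tcp_rot: [-1.571, -0.001, -0.059]
ft_force: [-0.3, 0.9, -0.6]
opening: 0.538
```

move_arm(rows=[{"tx":0,"ty":0.6,"tz":0,"rx":0,"ry":0,"rz":0,"grip":30},{"tx":0,"ty":0.4,"tz":0,"rx":0,"ry":0,"rz":0,"grip":30},{"tx":0,"ty":0.15,"tz":0,"rx":0,"ry":0,"rz":0,"grip":30},{"tx":0,"ty":0,"tz":0,"rx":0,"ry":0,"rz":0,"grip":30}])

```text
t: 26.1
eef_pos: [582.4, -145.2, 35.6]
tcp_rot: [-1.571, -0.0, -0.059]
ft_force: [-1.3, -1.7, 6.6]
opening: 0.543
```

Release, rise, and look.

move_arm(rows=[{"tx":0,"ty":0,"tz":0,"rx":0,"ry":0,"rz":0,"grip":66},{"tx":0,"ty":0,"tz":0,"rx":0,"ry":0,"rz":0,"grip":66},{"tx":0,"ty":0,"tz":0,"rx":0,"ry":0,"rz":0,"grip":66},{"tx":0,"ty":-3,"tz":0,"rx":0,"ry":0,"rz":0,"grip":66},{"tx":0,"ty":-4,"tz":0.5,"rx":0,"ry":0,"rz":0,"grip":80},{"tx":0,"ty":-3,"tz":0.5,"rx":0,"ry":0,"rz":0,"grip":80},{"tx":0,"ty":0,"tz":0,"rx":0,"ry":0,"rz":0,"grip":80},{"tx":0,"ty":0,"tz":0,"rx":0,"ry":0,"rz":0,"grip":80}])

```text
t: 26.77
eef_pos: [583.4, -134.6, 137.1]
tcp_rot: [-1.572, -0.003, -0.058]
ft_force: [-0.5, -0.1, -0.4]
opening: 0.794
```

```bash
python3 -c "
from tins import *
snap('w14')
c,im,d=lc('w14');cv2.imwrite('pics/w14z.png',cv2.resize(im[60:300,190:370],None,fx=3,fy=2.5,interpolation=cv2.INTER_CUBIC))
p=proj(c,(581.3,-149.5,38),True);print(p)
tinat('w14',*p,38,38)
for k in (-12,-6,0,6,12):
    q=proj(c,(581.3,-149.5+k,38),True); print(dp(c,d,*q).round(1))
q=proj(c,(585.1,-88.7,38),True); print(q); tinat('w14',*q,38,38)
"
```

```text
w14 eye [588.6 -52.7 287.9] tcp [ 583.4 -134.6  137.1] [-1.5715 -0.0028 -0.0585] t 26.7667
(np.float64(274.8568565666251), np.float64(229.10065824094832))
ring [276.1 228.4] [52.9 59. ] xy [ 582.3 -148.9   38. ] depth [ 582.3 -149.    37.9]
[ 581.3 -161.5   38. ]
[ 581.3 -155.3   38.5]
[ 581.3 -149.4   38.2]
[ 581.3 -143.1   39.2]
[ 581.3 -137.6   37.7]
(np.float64(274.9719594573241), np.float64(155.33306188446687))
ring [275.4 157.1] [56.3 56.6] xy [585.4 -90.1  38. ] depth [585.4 -89.9  39.2]
```

View pics/w14z.png

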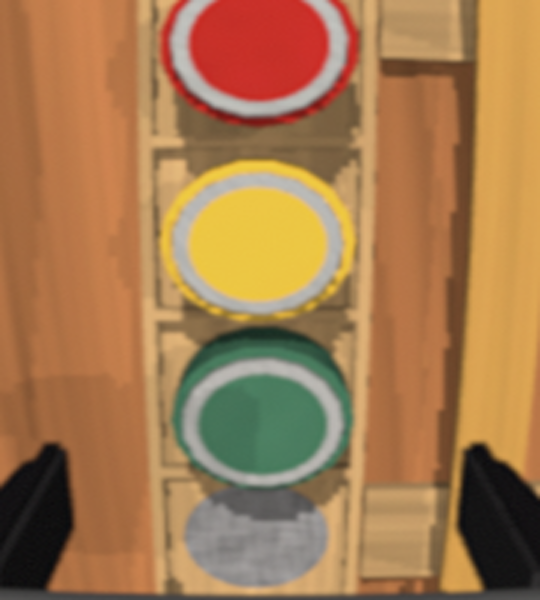

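```bash
python3 -c "
from h import *
go(582,-149,70,34)"
```

```text
rows 2 each cm tx,ty,tz [ 0.004  3.283 -0.721] dist 67.2 yaw -0.0587
```

move_arm(rows=[{"tx":0,"ty":1.1,"tz":-0.7,"rx":0,"ry":0.003,"rz":0,"grip":0},{"tx":0,"ty":0.6,"tz":-0.7,"rx":0,"ry":0,"rz":0,"grip":0},{"tx":0,"ty":0.6,"tz":0,"rx":0,"ry":0,"rz":0,"grip":0},{"tx":0,"ty":0.6,"tz":0,"rx":0,"ry":0,"rz":0,"grip":0},{"tx":0,"ty":0.6,"tz":0,"rx":0,"ry":0,"rz":0,"grip":0},{"tx":0,"ty":0.6,"tz":0,"rx":0,"ry":0,"rz":0,"grip":0},{"tx":0,"ty":0.6,"tz":0,"rx":0,"ry":0,"rz":0,"grip":0},{"tx":0,"ty":0.6,"tz":0,"rx":0,"ry":0,"rz":0,"grip":0},{"tx":0,"ty":0.6,"tz":0,"rx":0,"ry":0,"rz":0,"grip":0},{"tx":0,"ty":0.5,"tz":0,"rx":0,"ry":0,"rz":0,"grip":0}])

```text
t: 27.65
eef_pos: [582.0, -148.6, 71.1]
tcp_rot: [-1.571, 0.0, -0.062]
ft_force: [0.9, -0.3, 0.2]
opening: 0.158
```

move_arm(rows=[{"tx":0,"ty":0,"tz":0,"rx":0,"ry":0,"rz":0,"grip":0},{"tx":0,"ty":0,"tz":0,"rx":0,"ry":0,"rz":0,"grip":0},{"tx":0,"ty":0.4,"tz":0,"rx":0,"ry":0,"rz":0,"grip":0},{"tx":0,"ty":0.3,"tz":0,"rx":0,"ry":0,"rz":0,"grip":0},{"tx":0,"ty":0.2,"tz":0,"rx":0,"ry":0,"rz":0,"grip":0},{"tx":0,"ty":0,"tz":0,"rx":0,"ry":0,"rz":0,"grip":0}])

```text
t: 28.15
eef_pos: [581.9, -148.7, 62.4]
tcp_rot: [-1.571, 0.0, -0.062]
ft_force: [-0.4, -0.4, -1.1]
opening: 0.008
```

move_arm(rows=[{"tx":0,"ty":0.2,"tz":0,"rx":0,"ry":0,"rz":0,"grip":0},{"tx":0,"ty":0.2,"tz":0,"rx":0,"ry":0,"rz":0,"grip":0},{"tx":0,"ty":0.1,"tz":0,"rx":0,"ry":0,"rz":0,"grip":0},{"tx":0,"ty":0.1,"tz":0,"rx":0,"ry":0,"rz":0,"grip":0},{"tx":0,"ty":0.1,"tz":0,"rx":0,"ry":0,"rz":0,"grip":0},{"tx":0,"ty":0,"tz":0,"rx":0,"ry":0,"rz":0,"grip":0}])

```text
t: 28.65
eef_pos: [582.0, -148.7, 57.2]
tcp_rot: [-1.571, -0.001, -0.062]
ft_force: [-4.9, 1.7, 16.1]
opening: 0.001
```

```bash
python3 -c "
from h import *
go(437.4,-275.5,115,40,cur=(582,-148.7,115))"
```

```text
rows 5 each cm tx,ty,tz [-2.73e+00 -1.00e-03 -2.71e+00] dist 192.3 yaw -0.0619
```

move_arm(rows=[{"tx":0,"ty":-3,"tz":0,"rx":0,"ry":0,"rz":0,"grip":85},{"tx":0,"ty":-3,"tz":0,"rx":0,"ry":0,"rz":0,"grip":85},{"tx":-2.73,"ty":0,"tz":-2.7,"rx":0,"ry":0,"rz":0,"grip":85},{"tx":-2.73,"ty":0,"tz":-2.7,"rx":0,"ry":0,"rz":0,"grip":85},{"tx":-2.73,"ty":0,"tz":-2.7,"rx":0,"ry":0,"rz":0,"grip":85},{"tx":-2.73,"ty":0,"tz":-2.7,"rx":0,"ry":0,"rz":0,"grip":85},{"tx":-2.73,"ty":0,"tz":-2.7,"rx":0,"ry":0,"rz":0,"grip":85},{"tx":0,"ty":0,"tz":0,"rx":0,"ry":0,"rz":0,"grip":85},{"tx":0,"ty":0,"tz":0,"rx":0,"ry":0,"rz":0,"grip":85},{"tx":0,"ty":0,"tz":0,"rx":0,"ry":0,"rz":0,"grip":85}])

```text
t: 29.48
eef_pos: [437.7, -275.1, 115.9]
tcp_rot: [-1.571, -0.0, -0.063]
ft_force: [-0.6, 0.7, -0.5]
opening: 0.65
```

```bash
python3 -c "
from tins import *
snap('w15')
p=tinat('w15',276,220,39.5,42); go(p[0],p[1],29,22)"
```

```text
w15 eye [ 443.6 -193.3  266.8] tcp [ 437.7 -275.1  115.9] [-1.5709e+00 -5.0000e-04 -6.2800e-02] t 29.4833
ring [275.9 223.2] [59.4 60.3] xy [ 437.1 -276.5   39.5] depth [ 437.2 -276.3   40. ]
rows 4 each cm tx,ty,tz [-0.02   2.171 -0.046] dist 86.9 yaw -0.0616
```

View pics/w15.png

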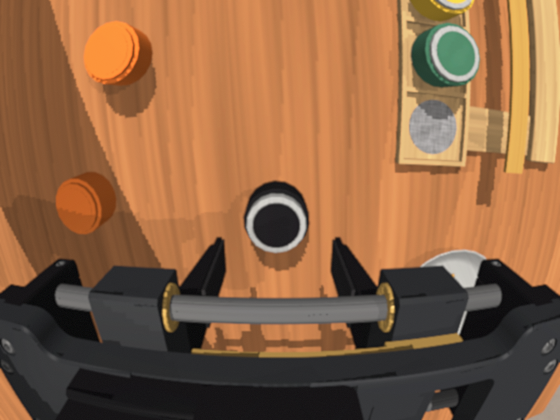

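move_arm(rows=[{"tx":0,"ty":0,"tz":-0.12,"rx":0,"ry":0,"rz":0,"grip":85},{"tx":0,"ty":2.2,"tz":0,"rx":0,"ry":0,"rz":0,"grip":85},{"tx":0,"ty":2.2,"tz":0,"rx":0,"ry":0,"rz":0,"grip":80},{"tx":0,"ty":2.2,"tz":0,"rx":0,"ry":0,"rz":0,"grip":75},{"tx":0,"ty":2.1,"tz":0,"rx":0,"ry":0,"rz":0,"grip":70},{"tx":0,"ty":0,"tz":0,"rx":0,"ry":0,"rz":0,"grip":30},{"tx":0,"ty":0,"tz":0,"rx":0,"ry":0,"rz":0,"grip":30},{"tx":0,"ty":0,"tz":0,"rx":0,"ry":0,"rz":0,"grip":30},{"tx":0,"ty":0,"tz":0,"rx":0,"ry":0,"rz":0,"grip":30},{"tx":0,"ty":0,"tz":0,"rx":0,"ry":0,"rz":0,"grip":30}])

```text
t: 30.37
eef_pos: [437.8, -276.4, 29.8]
tcp_rot: [-1.572, -0.001, -0.062]
ft_force: [0.1, 0.8, -1.0]
opening: 0.539
```

```bash
python3 -c "
from h import *
print(env.state()['opening'],env.state()['eef_pos'])
y=env.state()['eef_pos'][1]
go(577.6,-209.3+(y+276.4),109,37,cur=[*env.state()['eef_pos'][:2],109])"
```

```text
0.5391350498775052 [ 437.8166664  -276.36863266   29.82009778]
rows 5 each cm tx,ty,tz [2.708e+00 2.000e-03 1.512e+00] dist 155.1 yaw -0.0617
```

move_arm(rows=[{"tx":0,"ty":-3,"tz":0,"rx":0,"ry":0,"rz":0,"grip":30},{"tx":0,"ty":-3,"tz":0,"rx":0,"ry":0,"rz":0,"grip":30},{"tx":0,"ty":-2,"tz":0,"rx":0,"ry":0,"rz":0,"grip":30},{"tx":2.71,"ty":0,"tz":1.51,"rx":0,"ry":0,"rz":0,"grip":30},{"tx":2.71,"ty":0,"tz":1.51,"rx":0,"ry":0,"rz":0,"grip":30},{"tx":2.71,"ty":0,"tz":1.51,"rx":0,"ry":0,"rz":0,"grip":30},{"tx":2.71,"ty":0,"tz":1.51,"rx":0,"ry":0,"rz":0,"grip":30},{"tx":2.71,"ty":0,"tz":1.51,"rx":0,"ry":0,"rz":0,"grip":30},{"tx":0,"ty":0,"tz":0,"rx":0,"ry":0,"rz":0,"grip":30},{"tx":0,"ty":0,"tz":0,"rx":0,"ry":0,"rz":0,"grip":30}])

```text
t: 31.2
eef_pos: [578.1, -208.3, 109.2]
tcp_rot: [-1.571, -0.001, -0.06]
ft_force: [1.1, 0.1, -1.6]
opening: 0.54
```

```bash
python3 -c "
from tins import *
snap('w16')
go(577.6,-209.3,34.3,15)
c,im,d=lc('w16');cv2.imwrite('pics/w16z.png',cv2.resize(im[60:320,190:370],None,fx=3,fy=2.3,interpolation=cv2.INTER_CUBIC))"
```

```text
w16 eye [ 583.7 -126.4  260.1] tcp [ 578.1 -208.3  109.2] [-1.571e+00 -8.000e-04 -5.990e-02] t 31.2
rows 5 each cm tx,ty,tz [ 0.009  1.496 -0.009] dist 74.8 yaw -0.0609
```

View pics/w16z.png

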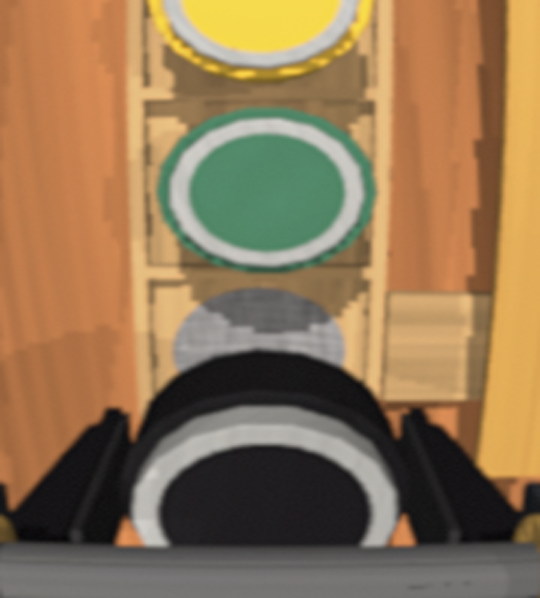

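```bash
python3 -c "
from tins import *
c,im,d=lc('w15')
for u,v in [(432,127)]:
    w=32; sub=im[v-w:v+w,u-w:u+w]; big=cv2.resize(sub,None,fx=4,fy=4,interpolation=cv2.INTER_CUBIC)
    hsv=cv2.cvtColor(big,cv2.COLOR_BGR2HSV); m=(hsv[...,1]<60).astype(np.uint8)
    m=cv2.morphologyEx(m,cv2.MORPH_OPEN,np.ones((9,9)))
    cs,_=cv2.findContours(m,cv2.RETR_EXTERNAL,cv2.CHAIN_APPROX_NONE); k=max(cs,key=cv2.contourArea); e=cv2.fitEllipse(cv2.convexHull(k))
    p=(u-w+(e[0][0]+.5)/4-.5,v-w+(e[0][1]+.5)/4-.5)
    print(np.round(p,1),np.array(e[1])/4,onz(c,*p,4,True).round(1))
"
```

```text
[432.4 126.5] [47.07842255 53.93262863] [ 576.7 -210.8    4. ]
```

move_arm(rows=[{"tx":0,"ty":2.0,"tz":-0.07,"rx":0,"ry":0.001,"rz":0,"grip":30},{"tx":0,"ty":2.0,"tz":0,"rx":0,"ry":0,"rz":0,"grip":30},{"tx":0,"ty":1.7,"tz":0,"rx":0,"ry":0,"rz":0,"grip":30},{"tx":0,"ty":1.1,"tz":0,"rx":0,"ry":0,"rz":0,"grip":30},{"tx":0,"ty":0.7,"tz":0,"rx":0,"ry":0,"rz":0,"grip":30},{"tx":0,"ty":0,"tz":0,"rx":0,"ry":0,"rz":0,"grip":30}])

```text
t: 31.75
eef_pos: [576.5, -210.3, 33.3]
tcp_rot: [-1.57, 0.001, -0.064]
ft_force: [-0.3, -0.1, -1.6]
opening: 0.547
```

move_arm(rows=[{"tx":0,"ty":0,"tz":0,"rx":0,"ry":0,"rz":0,"grip":66},{"tx":0,"ty":0,"tz":0,"rx":0,"ry":0,"rz":0,"grip":66},{"tx":0,"ty":0,"tz":0,"rx":0,"ry":0,"rz":0,"grip":66},{"tx":0,"ty":-3,"tz":0,"rx":0,"ry":0,"rz":0,"grip":66},{"tx":0,"ty":-4,"tz":0.5,"rx":0,"ry":0,"rz":0,"grip":80},{"tx":0,"ty":-3,"tz":0.5,"rx":0,"ry":0,"rz":0,"grip":80},{"tx":0,"ty":0,"tz":0,"rx":0,"ry":0,"rz":0,"grip":80},{"tx":0,"ty":0,"tz":0,"rx":0,"ry":0,"rz":0,"grip":80}])

```text
t: 32.42
eef_pos: [578.5, -200.0, 136.0]
tcp_rot: [-1.572, -0.004, -0.063]
ft_force: [-0.3, 0.3, -0.9]
opening: 0.798
```

```bash
python3 -c "
from tins import *
snap('w17')
c,im,d=lc('w17');cv2.imwrite('pics/w17z.png',cv2.resize(im[60:300,190:370],None,fx=3,fy=2.5,interpolation=cv2.INTER_CUBIC))
p=proj(c,(577.4,-210,38),True);print(p)
tinat('w17',*p,40,38)
for k in (-12,-6,0,6,12):
    q=proj(c,(577.4,-210+k,38),True); print(dp(c,d,*q).round(1))
go(577.4,-210,70,34)
"
```

```text
w17 eye [ 583.9 -118.   286.7] tcp [ 578.5 -200.   136. ] [-1.5723 -0.0039 -0.0625] t 32.4167
(np.float64(275.54456766423704), np.float64(223.88014371726604))
ring [276.  227.6] [55.2 55.7] xy [ 577.6 -212.5   40. ] depth [ 577.7 -210.9   44.2]
[ 577.6 -219.1   44.9]
[ 577.6 -213.2   45.1]
[ 577.6 -207.5   44.7]
[ 577.6 -202.    43.7]
[ 577.5 -196.3   43.4]
rows 2 each cm tx,ty,tz [ 0.004  3.219 -0.504] dist 65.2 yaw -0.0628
```

View pics/w17z.png

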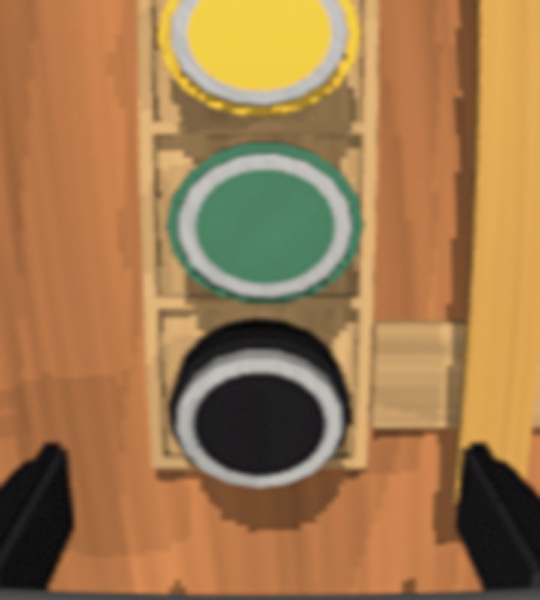

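move_arm(rows=[{"tx":0,"ty":1.1,"tz":-0.5,"rx":0,"ry":0,"rz":0,"grip":0},{"tx":0,"ty":0.6,"tz":-0.5,"rx":0,"ry":0,"rz":0,"grip":0},{"tx":0,"ty":0.6,"tz":0,"rx":0,"ry":0,"rz":0,"grip":0},{"tx":0,"ty":0.6,"tz":0,"rx":0,"ry":0,"rz":0,"grip":0},{"tx":0,"ty":0.6,"tz":0,"rx":0,"ry":0,"rz":0,"grip":0},{"tx":0,"ty":0.6,"tz":0,"rx":0,"ry":0,"rz":0,"grip":0},{"tx":0,"ty":0.6,"tz":0,"rx":0,"ry":0,"rz":0,"grip":0},{"tx":0,"ty":0.6,"tz":0,"rx":0,"ry":0,"rz":0,"grip":0},{"tx":0,"ty":0.5,"tz":0,"rx":0,"ry":0,"rz":0,"grip":0},{"tx":0,"ty":0.5,"tz":0,"rx":0,"ry":0,"rz":0,"grip":0}])

```text
t: 33.3
eef_pos: [577.2, -209.9, 70.3]
tcp_rot: [-1.571, 0.0, -0.063]
ft_force: [0.7, 0.4, 0.1]
opening: 0.155
```

move_arm(rows=[{"tx":0,"ty":0,"tz":0,"rx":0,"ry":0,"rz":0,"grip":0},{"tx":0,"ty":0,"tz":0,"rx":0,"ry":0,"rz":0,"grip":0},{"tx":0,"ty":0,"tz":0,"rx":0,"ry":0,"rz":0,"grip":0},{"tx":0,"ty":0.2,"tz":0,"rx":0,"ry":0,"rz":0,"grip":0},{"tx":0,"ty":0.2,"tz":0,"rx":0,"ry":0,"rz":0,"grip":0},{"tx":0,"ty":0.2,"tz":0,"rx":0,"ry":0,"rz":0,"grip":0},{"tx":0,"ty":0.2,"tz":0,"rx":0,"ry":0,"rz":0,"grip":0},{"tx":0,"ty":0,"tz":0,"rx":0,"ry":0,"rz":0,"grip":0}])

```text
t: 33.97
eef_pos: [577.2, -209.9, 62.5]
tcp_rot: [-1.571, 0.0, -0.063]
ft_force: [-0.1, 0.4, 0.3]
opening: 0.006
```

move_arm(rows=[{"tx":0,"ty":0.15,"tz":0,"rx":0,"ry":0,"rz":0,"grip":0},{"tx":0,"ty":0.15,"tz":0,"rx":0,"ry":0,"rz":0,"grip":0},{"tx":0,"ty":0,"tz":0,"rx":0,"ry":0,"rz":0,"grip":0}])

```text
t: 34.22
eef_pos: [577.2, -209.9, 59.9]
tcp_rot: [-1.571, -0.0, -0.063]
ft_force: [-0.5, 0.3, 2.5]
opening: 0.006
```

move_arm(rows=[{"tx":0,"ty":0.1,"tz":0,"rx":0,"ry":0,"rz":0,"grip":0},{"tx":0,"ty":0.1,"tz":0,"rx":0,"ry":0,"rz":0,"grip":0},{"tx":0,"ty":0.1,"tz":0,"rx":0,"ry":0,"rz":0,"grip":0},{"tx":0,"ty":0,"tz":0,"rx":0,"ry":0,"rz":0,"grip":0}])

```text
t: 34.55
eef_pos: [577.3, -210.0, 57.2]
tcp_rot: [-1.571, -0.0, -0.063]
ft_force: [-2.2, 1.8, 8.0]
opening: 0.003
```

move_arm(rows=[{"tx":0,"ty":0.1,"tz":0,"rx":0,"ry":0,"rz":0,"grip":0},{"tx":0,"ty":0.05,"tz":0,"rx":0,"ry":0,"rz":0,"grip":0},{"tx":0,"ty":0,"tz":0,"rx":0,"ry":0,"rz":0,"grip":0}])

```text
t: 34.8
eef_pos: [577.3, -209.9, 57.1]
tcp_rot: [-1.571, -0.001, -0.063]
ft_force: [-6.6, 2.4, 22.7]
opening: -0.0
```

```bash
python3 -c "
from h import *
go(395,240,117,40,cur=(577.3,-209.9,117))"
```

```text
rows 13 each cm tx,ty,tz [-1.617e+00 -3.000e-03  3.366e+00] dist 485.4 yaw -0.0629
```

move_arm(rows=[{"tx":0,"ty":-3,"tz":0,"rx":0,"ry":0,"rz":0,"grip":85},{"tx":0,"ty":-3,"tz":0,"rx":0,"ry":0,"rz":0,"grip":85},{"tx":-1.62,"ty":0,"tz":3.37,"rx":0,"ry":0,"rz":0,"grip":85},{"tx":-1.62,"ty":0,"tz":3.37,"rx":0,"ry":0,"rz":0,"grip":85},{"tx":-1.62,"ty":0,"tz":3.37,"rx":0,"ry":0,"rz":0,"grip":85},{"tx":-1.62,"ty":0,"tz":3.37,"rx":0,"ry":0,"rz":0,"grip":85},{"tx":-1.62,"ty":0,"tz":3.37,"rx":0,"ry":0,"rz":0,"grip":85},{"tx":-1.62,"ty":0,"tz":3.37,"rx":0,"ry":0,"rz":0,"grip":85},{"tx":-1.62,"ty":0,"tz":3.37,"rx":0,"ry":0,"rz":0,"grip":85},{"tx":-1.62,"ty":0,"tz":3.37,"rx":0,"ry":0,"rz":0,"grip":85}])

```text
t: 35.63
eef_pos: [463.9, 68.7, 115.3]
tcp_rot: [-1.571, -0.0, -0.063]
ft_force: [1.2, 0.0, 0.7]
opening: 0.649
```

move_arm(rows=[{"tx":-1.62,"ty":0,"tz":3.37,"rx":0,"ry":0,"rz":0,"grip":85},{"tx":-1.62,"ty":0,"tz":3.37,"rx":0,"ry":0,"rz":0,"grip":85},{"tx":-1.62,"ty":0,"tz":3.37,"rx":0,"ry":0,"rz":0,"grip":85},{"tx":-1.62,"ty":0,"tz":3.37,"rx":0,"ry":0,"rz":0,"grip":85},{"tx":-1.62,"ty":0,"tz":3.37,"rx":0,"ry":0,"rz":0,"grip":85},{"tx":0,"ty":0,"tz":0,"rx":0,"ry":0,"rz":0,"grip":85},{"tx":0,"ty":0,"tz":0,"rx":0,"ry":0,"rz":0,"grip":85},{"tx":0,"ty":0,"tz":0,"rx":0,"ry":0,"rz":0,"grip":85}])

```text
t: 36.3
eef_pos: [394.7, 240.4, 115.2]
tcp_rot: [-1.571, -0.0, -0.062]
ft_force: [-0.4, -0.8, -0.7]
opening: 0.853
```

```bash
python3 -c "
from tins import *
snap('w18')
p=tinat('w18',276,220,39.5,42); go(p[0],p[1],29,22)"
```

```text
w18 eye [400.6 322.2 266.1] tcp [394.7 240.4 115.2] [-1.5708e+00 -1.0000e-04 -6.2200e-02] t 36.3
ring [275.8 218.3] [60.3 61.1] xy [394.3 243.1  39.5] depth [394.3 243.1  39.4]
rows 4 each cm tx,ty,tz [-0.022  2.156  0.08 ] dist 86.3 yaw -0.0636
```

View pics/w18.png

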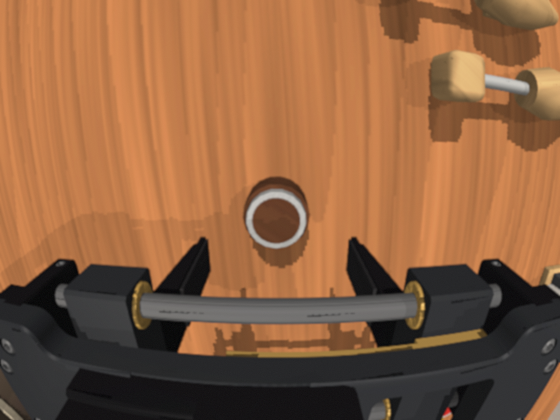

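move_arm(rows=[{"tx":0,"ty":0,"tz":0.14,"rx":0,"ry":0,"rz":0,"grip":85},{"tx":0,"ty":2.2,"tz":0,"rx":0,"ry":0,"rz":0,"grip":85},{"tx":0,"ty":2.2,"tz":0,"rx":0,"ry":0,"rz":0,"grip":80},{"tx":0,"ty":2.2,"tz":0,"rx":0,"ry":0,"rz":0,"grip":75},{"tx":0,"ty":2.0,"tz":0,"rx":0,"ry":0,"rz":0,"grip":70},{"tx":0,"ty":0,"tz":0,"rx":0,"ry":0,"rz":0,"grip":30},{"tx":0,"ty":0,"tz":0,"rx":0,"ry":0,"rz":0,"grip":30},{"tx":0,"ty":0,"tz":0,"rx":0,"ry":0,"rz":0,"grip":30},{"tx":0,"ty":0,"tz":0,"rx":0,"ry":0,"rz":0,"grip":30},{"tx":0,"ty":0,"tz":0,"rx":0,"ry":0,"rz":0,"grip":30}])

```text
t: 37.18
eef_pos: [395.2, 242.0, 30.3]
tcp_rot: [-1.57, -0.002, -0.063]
ft_force: [-0.7, -0.8, -0.7]
opening: 0.541
```

```bash
python3 -c "
from h import *
print(env.state()['opening'],env.state()['eef_pos'])
y=env.state()['eef_pos'][1]
go(592.4,33+(y-241.8),115,37,cur=[*env.state()['eef_pos'][:2],115])"
```

```text
0.5407154166489344 [395.20434621 242.0087432   30.32111192]
rows 8 each cm tx,ty,tz [ 2.625e+00  2.000e-03 -2.449e+00] dist 287.2 yaw -0.0632
```

move_arm(rows=[{"tx":0,"ty":-3,"tz":0,"rx":0,"ry":0,"rz":0,"grip":30},{"tx":0,"ty":-3,"tz":0,"rx":0,"ry":0,"rz":0,"grip":30},{"tx":0,"ty":-2.5,"tz":0,"rx":0,"ry":0,"rz":0,"grip":30},{"tx":2.62,"ty":0,"tz":-2.45,"rx":0,"ry":0,"rz":0,"grip":30},{"tx":2.62,"ty":0,"tz":-2.45,"rx":0,"ry":0,"rz":0,"grip":30},{"tx":2.62,"ty":0,"tz":-2.45,"rx":0,"ry":0,"rz":0,"grip":30},{"tx":2.62,"ty":0,"tz":-2.45,"rx":0,"ry":0,"rz":0,"grip":30},{"tx":2.62,"ty":0,"tz":-2.45,"rx":0,"ry":0,"rz":0,"grip":30},{"tx":2.62,"ty":0,"tz":-2.45,"rx":0,"ry":0,"rz":0,"grip":30},{"tx":2.62,"ty":0,"tz":-2.45,"rx":0,"ry":0,"rz":0,"grip":30}])

```text
t: 38.02
eef_pos: [568.0, 57.7, 115.3]
tcp_rot: [-1.571, -0.001, -0.063]
ft_force: [1.0, 0.6, -0.3]
opening: 0.541
```

move_arm(rows=[{"tx":2.62,"ty":0,"tz":-2.45,"rx":0,"ry":0,"rz":0,"grip":30},{"tx":0,"ty":0,"tz":0,"rx":0,"ry":0,"rz":0,"grip":30},{"tx":0,"ty":0,"tz":0,"rx":0,"ry":0,"rz":0,"grip":30},{"tx":0,"ty":0,"tz":0,"rx":0,"ry":0,"rz":0,"grip":30}])

```text
t: 38.35
eef_pos: [590.9, 33.3, 114.6]
tcp_rot: [-1.571, 0.0, -0.063]
ft_force: [0.0, 0.2, -1.1]
opening: 0.543
```

```bash
python3 -c "
from tins import *
snap('w19')
go(592.2,33,34.5,15)
c,im,d=lc('w19');cv2.imwrite('pics/w19z.png',cv2.resize(im[60:320,190:370],None,fx=3,fy=2.3,interpolation=cv2.INTER_CUBIC))"
```

```text
w19 eye [597.  115.1 265.5] tcp [590.9  33.3 114.6] [-1.5706e+00  4.0000e-04 -6.3300e-02] t 38.35
rows 6 each cm tx,ty,tz [ 0.025  1.335 -0.012] dist 80.1 yaw -0.0625
```

View pics/w19z.png

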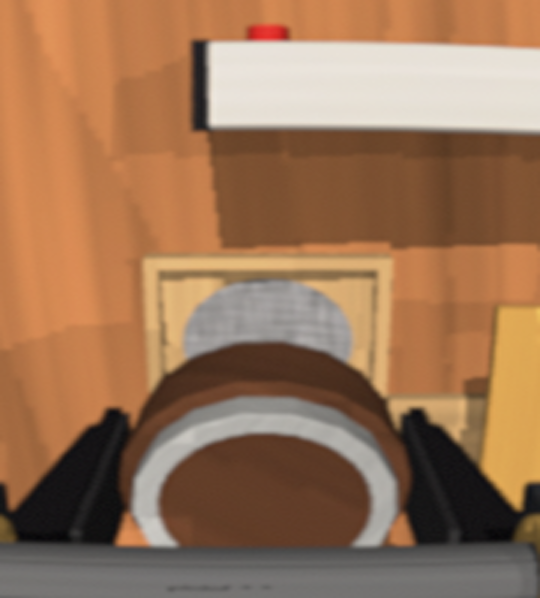

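move_arm(rows=[{"tx":0.05,"ty":2.2,"tz":0,"rx":0,"ry":0,"rz":0,"grip":30},{"tx":0.05,"ty":2.2,"tz":0,"rx":0,"ry":0,"rz":0,"grip":30},{"tx":0.05,"ty":1.8,"tz":0,"rx":0,"ry":0,"rz":0,"grip":30},{"tx":0,"ty":1.2,"tz":0,"rx":0,"ry":0,"rz":0,"grip":30},{"tx":0,"ty":0.65,"tz":0,"rx":0,"ry":0,"rz":0,"grip":30},{"tx":0,"ty":0,"tz":0,"rx":0,"ry":0,"rz":0,"grip":30}])

```text
t: 38.9
eef_pos: [592.4, 33.8, 33.4]
tcp_rot: [-1.571, 0.001, -0.062]
ft_force: [0.2, -0.1, -1.0]
opening: 0.543
```

move_arm(rows=[{"tx":0,"ty":0,"tz":0,"rx":0,"ry":0,"rz":0,"grip":66},{"tx":0,"ty":0,"tz":0,"rx":0,"ry":0,"rz":0,"grip":66},{"tx":0,"ty":0,"tz":0,"rx":0,"ry":0,"rz":0,"grip":66},{"tx":0,"ty":-2,"tz":0,"rx":0,"ry":0,"rz":0,"grip":66},{"tx":0,"ty":-2.5,"tz":0,"rx":0,"ry":0,"rz":0,"grip":30},{"tx":0,"ty":0,"tz":0,"rx":0,"ry":0,"rz":0,"grip":0},{"tx":0,"ty":0,"tz":0,"rx":0,"ry":0,"rz":0,"grip":0},{"tx":0,"ty":0,"tz":0,"rx":0,"ry":0,"rz":0,"grip":0},{"tx":0,"ty":0,"tz":0,"rx":0,"ry":0,"rz":0,"grip":0},{"tx":0,"ty":0,"tz":0,"rx":0,"ry":0,"rz":0,"grip":0}])

```text
t: 39.73
eef_pos: [592.7, 33.0, 78.0]
tcp_rot: [-1.571, 0.001, -0.063]
ft_force: [0.5, -0.0, -0.3]
opening: 0.298
```

move_arm(rows=[{"tx":0,"ty":0,"tz":0,"rx":0,"ry":0,"rz":0,"grip":0},{"tx":0,"ty":0,"tz":0,"rx":0,"ry":0,"rz":0,"grip":0},{"tx":0,"ty":0,"tz":0,"rx":0,"ry":0,"rz":0,"grip":0},{"tx":0,"ty":0.7,"tz":0,"rx":0,"ry":0,"rz":0,"grip":0},{"tx":0,"ty":0.5,"tz":0,"rx":0,"ry":0,"rz":0,"grip":0},{"tx":0,"ty":0.2,"tz":0,"rx":0,"ry":0,"rz":0,"grip":0},{"tx":0,"ty":0,"tz":0,"rx":0,"ry":0,"rz":0,"grip":0}])

```text
t: 40.32
eef_pos: [592.7, 33.1, 63.9]
tcp_rot: [-1.571, 0.001, -0.063]
ft_force: [-0.1, -0.7, 0.0]
opening: 0.004
```

move_arm(rows=[{"tx":0,"ty":0.2,"tz":0,"rx":0,"ry":0,"rz":0,"grip":0},{"tx":0,"ty":0.2,"tz":0,"rx":0,"ry":0,"rz":0,"grip":0},{"tx":0,"ty":0.1,"tz":0,"rx":0,"ry":0,"rz":0,"grip":0},{"tx":0,"ty":0.1,"tz":0,"rx":0,"ry":0,"rz":0,"grip":0},{"tx":0,"ty":0.05,"tz":0,"rx":0,"ry":0,"rz":0,"grip":0},{"tx":0,"ty":0,"tz":0,"rx":0,"ry":0,"rz":0,"grip":0}])

```text
t: 40.82
eef_pos: [593.1, 33.1, 58.6]
tcp_rot: [-1.571, -0.0, -0.063]
ft_force: [-2.0, -0.5, 4.1]
opening: 0.008
```

move_arm(rows=[{"tx":0,"ty":0.1,"tz":0,"rx":0,"ry":0,"rz":0,"grip":0},{"tx":0,"ty":0.1,"tz":0,"rx":0,"ry":0,"rz":0,"grip":0},{"tx":0,"ty":0,"tz":0,"rx":0,"ry":0,"rz":0,"grip":0}])

```text
t: 41.07
eef_pos: [593.2, 33.0, 57.2]
tcp_rot: [-1.571, -0.001, -0.063]
ft_force: [-4.4, 0.3, 11.6]
opening: 0.003
```

move_arm(rows=[{"tx":0,"ty":0.1,"tz":0,"rx":0,"ry":0,"rz":0,"grip":0},{"tx":0,"ty":0,"tz":0,"rx":0,"ry":0,"rz":0,"grip":0}])

```text
t: 41.23
eef_pos: [593.2, 33.1, 57.1]
tcp_rot: [-1.571, -0.001, -0.063]
ft_force: [-6.7, -0.3, 21.3]
opening: 0.005
```

move_arm(rows=[{"tx":0,"ty":-3,"tz":0,"rx":0,"ry":0,"rz":0,"grip":58},{"tx":0,"ty":-3,"tz":0,"rx":0,"ry":0,"rz":0,"grip":58},{"tx":0,"ty":-2,"tz":0,"rx":0,"ry":-0.121,"rz":0,"grip":58},{"tx":0,"ty":-2,"tz":0,"rx":0,"ry":-0.121,"rz":0,"grip":58},{"tx":0,"ty":-2,"tz":0,"rx":0,"ry":-0.121,"rz":0,"grip":58},{"tx":0,"ty":-2,"tz":0,"rx":0,"ry":-0.121,"rz":0,"grip":58},{"tx":0,"ty":-2,"tz":0,"rx":0,"ry":-0.121,"rz":0,"grip":58},{"tx":0,"ty":-2,"tz":0,"rx":0,"ry":-0.121,"rz":0,"grip":58},{"tx":0,"ty":-2,"tz":0,"rx":0,"ry":-0.121,"rz":0,"grip":58},{"tx":0,"ty":0,"tz":0,"rx":0,"ry":-0.121,"rz":0,"grip":58}])

```text
t: 42.07
eef_pos: [594.2, 33.0, 259.1]
tcp_rot: [-1.575, -0.003, 0.911]
ft_force: [0.1, 0.7, -0.8]
opening: 0.574
```

move_arm(rows=[{"tx":0,"ty":0,"tz":0,"rx":0,"ry":-0.121,"rz":0,"grip":58},{"tx":0,"ty":0,"tz":0,"rx":0,"ry":-0.121,"rz":0,"grip":58},{"tx":0,"ty":0,"tz":0,"rx":0,"ry":-0.121,"rz":0,"grip":58},{"tx":0,"ty":0,"tz":0,"rx":0,"ry":-0.121,"rz":0,"grip":58},{"tx":0,"ty":0,"tz":0,"rx":0,"ry":-0.121,"rz":0,"grip":58},{"tx":0,"ty":0,"tz":0,"rx":0,"ry":0,"rz":0,"grip":58},{"tx":0,"ty":0,"tz":0,"rx":0,"ry":0,"rz":0,"grip":58}])

```text
t: 42.65
eef_pos: [593.0, 33.1, 255.2]
tcp_rot: [-1.571, -0.0, 1.506]
ft_force: [0.5, -0.2, 0.8]
opening: 0.573
```

```bash
python3 -c "
from h import *
snap('w20')"
```

```text
w20 eye [511.6  37.9 406.1] tcp [593.   33.1 255.2] [-1.5708e+00 -1.0000e-04  1.5062e+00] t 42.65
```

View pics/w20.png

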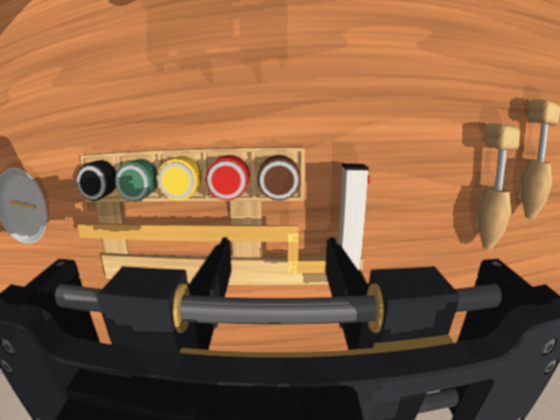

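```bash
python3 -c "
from tins import *
c,im,d=lc('w20')
for n,x,y in [('k',577.2,-210.5),('g',581.3,-149.5),('y',585.1,-89.5),('r',589,-28.5),('b',592.6,33)]:
    for dx,dy in [(0,0),(-14,0),(14,0),(0,-14),(0,14)]:
        q=proj(c,(x+dx,y+dy,38),True); print(n,dx,dy,dp(c,d,*q).round(1)[2],end='; ')
    tinat('w20',*proj(c,(x,y,38),True),38,32)
go(598.9,123.8,110,36)
"
```

```text
k 0 0 37.5; k -14 0 40.3; k 14 0 38.0; k 0 -14 37.6; k 0 14 38.3; ring [ 90.2 181.7] [27.8 33.2] xy [ 576.4 -211.7   38. ] depth [ 576.4 -211.8   38. ]
g 0 0 38.6; g -14 0 38.2; g 14 0 38.1; g 0 -14 38.4; g 0 14 37.5; ring [131.5 181.1] [32.8 37.1] xy [ 581.2 -148.8   38. ] depth [ 581.  -148.4   38.9]
y 0 0 38.2; y -14 0 38.5; y 14 0 37.7; y 0 -14 39.1; y 0 14 37.1; ring [175.5 180. ] [34.6 36.3] xy [584.7 -89.7  38. ] depth [584.8 -89.8  37.6]
r 0 0 37.3; r -14 0 37.0; r 14 0 36.7; r 0 -14 37.3; r 0 14 39.1; ring [225.7 179.4] [37.  38.1] xy [588.7 -28.   38. ] depth [588.9 -28.1  37.4]
b 0 0 36.5; b -14 0 39.1; b 14 0 38.5; b 0 -14 37.8; b 0 14 38.5; ring [278.7 179.5] [39.  39.8] xy [593.1  33.6  38. ] depth [593.1  33.6  38.1]
rows 5 each cm tx,ty,tz [1.819e+00 2.905e+00 1.000e-03] dist 171.4 yaw 1.5057
```

move_arm(rows=[{"tx":1.82,"ty":2.9,"tz":0,"rx":0,"ry":-0.004,"rz":0,"grip":58},{"tx":1.82,"ty":2.9,"tz":0,"rx":0,"ry":0,"rz":0,"grip":58},{"tx":1.82,"ty":2.9,"tz":0,"rx":0,"ry":0,"rz":0,"grip":58},{"tx":1.82,"ty":2.9,"tz":0,"rx":0,"ry":0,"rz":0,"grip":58},{"tx":1.82,"ty":2.9,"tz":0,"rx":0,"ry":0,"rz":0,"grip":58},{"tx":0,"ty":0,"tz":0,"rx":0,"ry":0,"rz":0,"grip":58},{"tx":0,"ty":0,"tz":0,"rx":0,"ry":0,"rz":0,"grip":58}])

```text
t: 43.28
eef_pos: [597.8, 124.4, 109.2]
tcp_rot: [-1.568, 0.0, 1.513]
ft_force: [0.2, 0.5, 0.5]
opening: 0.581
```

```bash
python3 -c "
from h import *
snap('w21')
go(598.9,123.7,33.3,20)
c,im,d=lc('w21')
hsv=cv2.cvtColor(im,cv2.COLOR_BGR2HSV)
m=((hsv[...,0]<6)|(hsv[...,0]>174))&(hsv[...,1]>190)&(hsv[...,2]>120); m=m.astype(np.uint8); m[:180]=0;m[:,:240]=0
n,l,s,ce=cv2.connectedComponentsWithStats(m)
for i in range(1,n):
    if s[i][4]>8: print(s[i],ce[i],onz(c,*ce[i],33,True).round(1))
"
```

```text
w21 eye [516.7 128.7 260.3] tcp [597.8 124.4 109.2] [-1.5681e+00  4.0000e-04  1.5130e+00] t 43.2833
rows 4 each cm tx,ty,tz [-0.002  1.934 -0.011] dist 77.4 yaw 1.5127
[297 216   6  12  58] [299.68965517 222.13793103] [599.6 140.1  33. ]
```

View pics/w21.png

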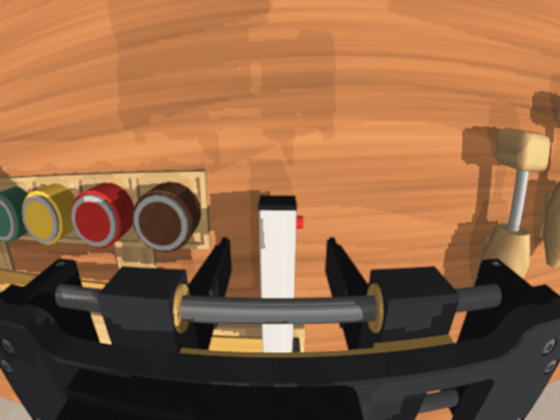

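move_arm(rows=[{"tx":0,"ty":2.2,"tz":-0.03,"rx":0,"ry":0,"rz":0,"grip":58},{"tx":0,"ty":2.2,"tz":0,"rx":0,"ry":0,"rz":0,"grip":58},{"tx":0,"ty":2.0,"tz":0,"rx":0,"ry":0,"rz":0,"grip":58},{"tx":0,"ty":1.3,"tz":0,"rx":0,"ry":0,"rz":0,"grip":58},{"tx":0,"ty":0,"tz":0,"rx":0,"ry":0,"rz":0,"grip":58},{"tx":0,"ty":0,"tz":0,"rx":0,"ry":0,"rz":0,"grip":40}])

```text
t: 43.83
eef_pos: [599.1, 123.4, 34.3]
tcp_rot: [-1.572, -0.0, 1.513]
ft_force: [0.0, 0.6, 0.1]
opening: 0.548
```

move_arm(rows=[{"tx":0,"ty":0,"tz":0,"rx":0,"ry":0,"rz":0,"grip":20},{"tx":0,"ty":0,"tz":0,"rx":0,"ry":0,"rz":0,"grip":0},{"tx":0,"ty":0,"tz":0,"rx":0,"ry":0,"rz":0,"grip":0},{"tx":0,"ty":0,"tz":0,"rx":0,"ry":0,"rz":0,"grip":0},{"tx":0,"ty":0,"tz":0,"rx":0,"ry":0,"rz":0,"grip":0},{"tx":0,"ty":0,"tz":0,"rx":0,"ry":0,"rz":0,"grip":0},{"tx":0,"ty":0,"tz":0,"rx":0,"ry":0,"rz":0,"grip":0}])

```text
t: 44.42
eef_pos: [599.2, 123.7, 34.3]
tcp_rot: [-1.573, -0.0, 1.514]
ft_force: [-0.8, -1.6, 7.0]
opening: 0.276
```

move_arm(rows=[{"tx":0,"ty":0,"tz":0.8,"rx":0,"ry":0,"rz":0,"grip":0},{"tx":0,"ty":0,"tz":0.8,"rx":0,"ry":0,"rz":0,"grip":0},{"tx":0,"ty":0,"tz":0.8,"rx":0,"ry":0,"rz":0,"grip":0},{"tx":0,"ty":0,"tz":0.8,"rx":0,"ry":0,"rz":0,"grip":0},{"tx":0,"ty":0,"tz":0.8,"rx":0,"ry":0,"rz":0,"grip":0},{"tx":0,"ty":0,"tz":0.8,"rx":0,"ry":0,"rz":0,"grip":0},{"tx":0,"ty":0,"tz":0.8,"rx":0,"ry":0,"rz":0,"grip":0},{"tx":0,"ty":0,"tz":0.8,"rx":0,"ry":0,"rz":0,"grip":0},{"tx":0,"ty":0,"tz":0.03,"rx":0,"ry":0,"rz":0,"grip":0},{"tx":0,"ty":0,"tz":0,"rx":0,"ry":0,"rz":0,"grip":0}])

```text
t: 45.25
eef_pos: [534.5, 127.7, 34.3]
tcp_rot: [-1.572, -0.0, 1.514]
ft_force: [-0.9, 1.3, 9.4]
opening: 0.273
```

```bash
python3 -c "
from h import *
s=env.state();print(s['ft_force'],s['moment'])
snap('w22')"
```

```text
[-0.88797977  1.29767242  9.36918599] [ 0.18744667  0.14086289 -0.2450462 ]
w22 eye [452.9 131.9 185.1] tcp [534.5 127.7  34.3] [-1.5722e+00 -4.0000e-04  1.5138e+00] t 45.25
```

View pics/w22.png

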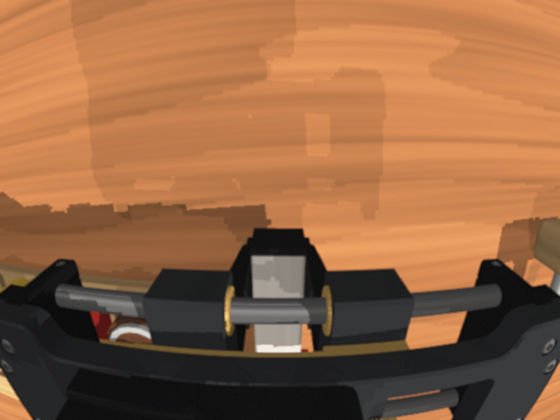

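move_arm(rows=[{"tx":0,"ty":0,"tz":0,"rx":0,"ry":0,"rz":0,"grip":58},{"tx":0,"ty":0,"tz":0,"rx":0,"ry":0,"rz":0,"grip":58},{"tx":0,"ty":0,"tz":0,"rx":0,"ry":0,"rz":0,"grip":58},{"tx":0,"ty":-2,"tz":0,"rx":0,"ry":0,"rz":0,"grip":58},{"tx":0,"ty":-4,"tz":0,"rx":0,"ry":0,"rz":0,"grip":58},{"tx":-1,"ty":-4,"tz":-1.5,"rx":0,"ry":0,"rz":0,"grip":58},{"tx":-2,"ty":-4,"tz":-1.5,"rx":0,"ry":0,"rz":0,"grip":58},{"tx":-2,"ty":-4,"tz":-1.5,"rx":0,"ry":0,"rz":0,"grip":58},{"tx":-2,"ty":-3,"tz":-1.5,"rx":0,"ry":0,"rz":0,"grip":58},{"tx":0,"ty":0,"tz":0,"rx":0,"ry":0,"rz":0,"grip":58}])

```text
t: 46.13
eef_pos: [589.9, 56.8, 237.9]
tcp_rot: [-1.581, 0.0, 1.512]
ft_force: [-0.1, 0.3, 0.5]
opening: 0.582
```

move_arm(rows=[{"tx":0,"ty":0,"tz":0,"rx":0,"ry":0,"rz":0,"grip":58},{"tx":0,"ty":0,"tz":0,"rx":0,"ry":0,"rz":0,"grip":58}])

```text
t: 46.3
eef_pos: [585.6, 59.7, 230.9]
tcp_rot: [-1.569, -0.0, 1.514]
ft_force: [-0.4, 0.1, -1.0]
opening: 0.578
```

```bash
python3 -c "
from h import *
snap('w23')
c,im,d=lc('w23')
for n in ('top','side'):
    a,_=env.read_camera(n); cv2.imwrite(f'pics/{n}9.png',a)
hsv=cv2.cvtColor(im,cv2.COLOR_BGR2HSV)
m=((hsv[...,0]<6)|(hsv[...,0]>174))&(hsv[...,1]>190)&(hsv[...,2]>120); m=m.astype(np.uint8)
n,l,s,ce=cv2.connectedComponentsWithStats(m)
for i in range(1,n):
    if s[i][4]>5: print(s[i],ce[i],onz(c,*ce[i],33,True).round(1))
"
```

```text
w23 eye [504.4  63.9 382. ] tcp [585.6  59.7 230.9] [-1.5692e+00 -1.0000e-04  1.5136e+00] t 46.3
[187 168  36  16 170] [210.48235294 173.54117647] [569.6 -14.5  33. ]
[190 179  20   5  73] [199.21917808 181.45205479] [577.7 -28.5  33. ]
[351 189   2   7  12] [351.41666667 192.        ] [599.7 141.6  33. ]
[193 204  16   3  36] [200.5        204.77777778] [605.  -30.3  33. ]
```

View pics/w23.png

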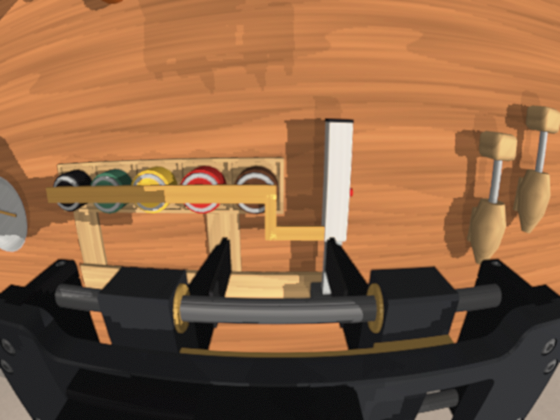

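View pics/side9.png

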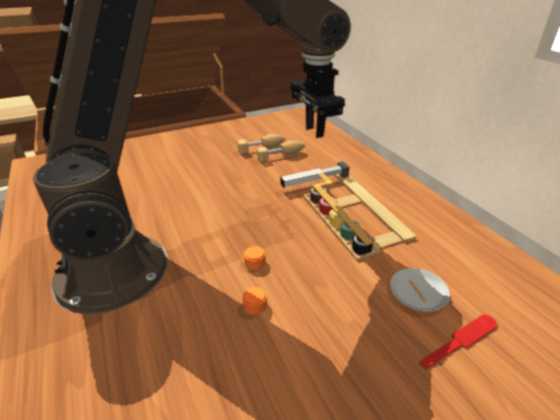

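```bash
python3 -c "
from h import *
c,im,d=lc('w23')
cv2.imwrite('pics/w23z.png',cv2.resize(im[110:260,240:370],None,fx=4,fy=4,interpolation=cv2.INTER_CUBIC))
go(598,125,125,36)"
```

```text
rows 4 each cm tx,ty,tz [ 1.633  2.638 -0.226] dist 124.4 yaw 1.5148
```

View pics/w23z.png

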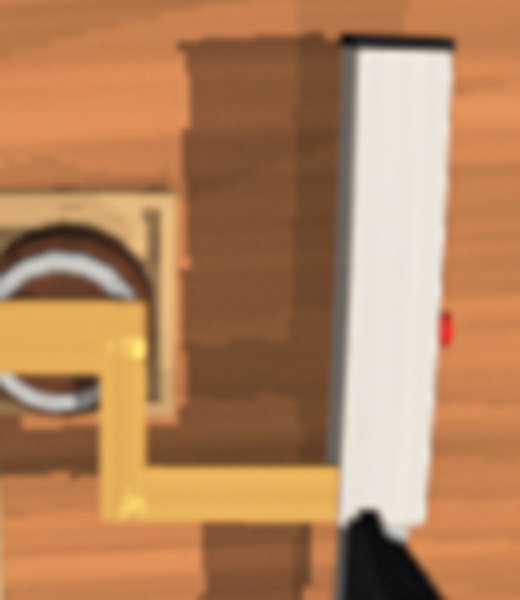

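Pin looks out; one closer look for its protrusion, then hand in from there.

move_arm(rows=[{"tx":1.63,"ty":2.6,"tz":-0.22,"rx":0,"ry":0,"rz":0,"grip":58},{"tx":1.63,"ty":2.6,"tz":-0.22,"rx":0,"ry":0,"rz":0,"grip":58},{"tx":1.63,"ty":2.6,"tz":-0.22,"rx":0,"ry":0,"rz":0,"grip":58},{"tx":1.63,"ty":2.6,"tz":-0.22,"rx":0,"ry":0,"rz":0,"grip":58},{"tx":0,"ty":0,"tz":0,"rx":0,"ry":0,"rz":0,"grip":58},{"tx":0,"ty":0,"tz":0,"rx":0,"ry":0,"rz":0,"grip":58}])

```text
t: 46.95
eef_pos: [597.9, 125.0, 126.3]
tcp_rot: [-1.567, 0.001, 1.516]
ft_force: [0.5, -0.2, -0.4]
opening: 0.578
```

```bash
python3 -c "
from h import *
snap('w24')
c,im,d=lc('w24')
hsv=cv2.cvtColor(im,cv2.COLOR_BGR2HSV)
m=((hsv[...,0]<6)|(hsv[...,0]>174))&(hsv[...,1]>190)&(hsv[...,2]>120); m=m.astype(np.uint8); m[:,:250]=0
n,l,s,ce=cv2.connectedComponentsWithStats(m)
for i in range(1,n):
    if s[i][4]>5: print(s[i],ce[i],onz(c,*ce[i],33,True).round(1),'tip',onz(c,s[i][0]+s[i][2]-.5,ce[i][1],33,True).round(1))
g=im[...,0].astype(int)
for v in (200,220):
    w=np.where((g[v,240:310]>150))[0]+240
    a,b=onz(c,w[0]-.5,v,46,True),onz(c,w[-1]+.5,v,46,True); print(v,((a+b)/2).round(1), np.linalg.norm(b-a).round(1))
w=np.where(g[100:290,275]>150)[0]+100; print('tube near end',onz(c,275,w[0],46,True).round(1))
"
```

```text
w24 eye [517.  129.1 277.5] tcp [597.9 125.  126.3] [-1.567e+00  6.000e-04  1.516e+00] t 46.95
[295 210   6  11  45] [297.35555556 214.8       ] [599.5 140.   33. ] tip [599.7 142.5  33. ]
200 [582.8 124.8  46. ] 25.9
220 [598.4 123.9  46. ] 24.9
tube near end [520.6 126.8  46. ]
```

View pics/w24.png

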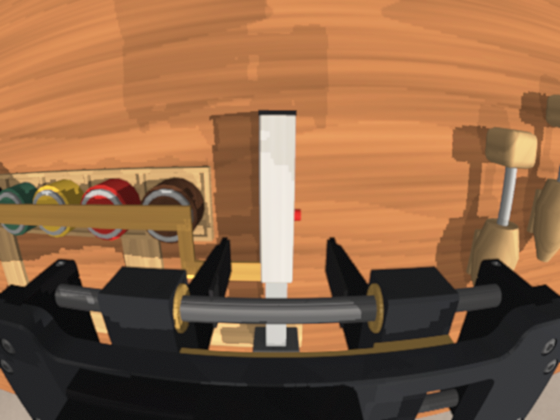

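```bash
python3 -c "
from h import *
print(env.job_done())"
```

```text
the job is handed in; nothing more can be done
None
```

The caddy is closed again with all five tins upright in their own pockets, and the job was handed in at about 47 s.

**What I did:** I squeezed the pin flush and slid the tube about 65 mm until the pin snapped out in the next hole. I then placed black, green, yellow, red and brown in pockets 0 to 4 and pressed each lid to its hard stop. Last, I squeezed the pin again and slid the tube back home.

**Last checks:**
- **Lids:** each press stopped hard with the lid top 38 mm above the bench, at 15–23 N, which is the height for a fully home lid. Camera depth on all five lids was level at 38 mm, within about 2 mm.
- **Pin and tube:** the pin tip is 18.7 mm from the tube axis (19 mm means fully out). The tube's near end is back at its starting place within about 1–2 mm.
- **Bar and bystanders:** the bar lies over the tins. The trees, tray, shoehorn and both orange look-alikes appear undisturbed in the final pictures.

**What went wrong or disagreed:**
- **Green tin:** it first landed tilted on a pocket wall. Pressing it there reached 40 N at the fingertips before I backed off. I regrasped it, reseated it and pressed it again.
- **Early depth readings:** they put some lid tops about 5 mm too high. That biased my placing by 1–2 mm along the row.

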